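Set the numbered end stop, lock it and clamp the blank in the drilling jig

TASK

Get the drilling jig ready for the next piece: first turn the number dial until the 5 shows whole in its little window, which also drives the end stop, then slide the lock tongue fully home so the dial cannot turn. Only then lay the long wooden blank, the way up it lies now, along the jig's fence with its end butted against the end stop, and push the clamp jaw in until it holds the blank tight against the fence. Leave the two offcuts and the hammer where they lie.

Things in the scene. Friction and masses are not known exactly. Their poses are not given: they have to be found in the camera images.
- jig: Pine board, x -130 to 100, y -140 to 190 mm in its frame, 18 mm thick, fixed on the bench, yaw up to 0.2. Origin on the bench top; x points to the fence (away from the robot), y along the fence to the dial, z up. Dial housing 124 mm square round (20, 125), cover top at z 50.5. Lock rail at y 125 and clamp rail at y -38, both on the near side. The blank goes on the bare board between jaw and fence.
- dial (a joint): Rad. White disc, black 17 mm numbers 1 to 8, covered but for a 22 x 23 mm window beyond the knob (+x); numbers read upright to a viewer beyond the table facing the robot. 0 shows 1; next number each 0.785 rad, growing as the knob turns clockwise seen from above. The 5 is central at 3.14 (whole within 0.125). Range 0 to 5.5, starts 0.4 to 2.3. Friction 0.06 N m, stays. Moves the stop 6 mm a number.
- dial_grip (a point): On the dial's upright axis, 14 mm below the top of its black bar knob and 20 mm above the cover. The bar is 44 mm long (along this point's x axis, which turns with the dial: at value v it points -v about z from the jig's x), 14 mm thick and stands 34 mm above the cover; a flange 44 mm across and 6 mm high lies under it.
- lock (a joint): Lock slide, m: 0 drawn back, 0.030 fully home, towards the dial along jig +x; starts 0 to 0.004; home from 0.027. Friction 2 N, stays. Its steel tongue, 26 mm wide with a round end, goes between two teeth of the dial's disc only when a number stands central (0.075 rad play) and then keeps the dial from turning; entering a little off-centre it centres the dial.
- lock_top (a point): Top centre of the lock's black upright grip, 75 mm above the bench; moves with the lock. The grip is 24 mm (jig x) by 18 mm (jig y); it is free to take over its top 26 mm, the steel tongue lying just below. Grip across jig y.
- stop_face (a point): Middle of the face of the steel end stop, a plate 40 (x) x 8 (y) x 30 mm high at the board's dial end; the face looks to jig -y; axes as the jig's. 15 mm above the board. At 5 it stands at jig y 27 mm, and its plate covers jig x 4 to 44. The dial drives it; with the lock home it stands firm, before that it can be pushed back with some 8 N.
- fence_mid (a point): On the fence's front face (looks to jig -x) at the board's surface (z 18 mm), opposite the clamp; axes as the jig's. The fence runs along jig y from -130 to 60 mm and is only 14 mm high, top at z 32, 30 mm thick.
- clamp (a joint): Clamp slide, m: 0 drawn back, grows as the jaw goes to the fence along jig +x; starts 0 to 0.010. With the blank tight at the fence it reads 0.050; empty it goes to 0.054. Friction 4 N, stays where left. The jaw is a wooden block 60 mm wide, 12 mm thick, its top at z 50 mm; its pushing face is 45 mm ahead (+x) of the grip's centre.
- clamp_top (a point): Top centre of the clamp's dark wooden upright grip, 80 mm above the bench; moves with the clamp. The grip is 24 mm (jig x) by 18 mm (jig y), free over its top 30 mm. Grip across jig y.
- blank: The long blank: pale wood bar 130 mm long (its x), 34 mm wide (its y), 42 mm tall, about 0.11 kg, loose on the bench; origin at the centre of its underside. It is the longest of three pieces of the same wood.
- blank_mid (a point): Centre of the blank's volume, 21 mm above its underside.
- offcut_short: Bystander: offcut of the same section but only 75 mm long (x) x 34 x 42 mm tall; origin centre of underside. Leave alone.
- offcut_flat: Bystander: flat offcut 110 x 50 x 20 mm tall; origin centre of underside. Leave alone.
- hammer: Bystander: hammer 260 mm long lying to the robot's right; origin at mid length at the bench top, handle to its -x. Leave alone.
Mind the look-alikes: they are no part of the job. What is shaped like the blank but green or orange is not meant.

How it is judged (in metres and radians):
On the way, in this order (a step that is already met when the one before it is completed fails the run):
1. the 5 shows whole in the window (dial within 0.13 rad of 3.14) (value of joint dial between 3.0116 and 3.2716 rad), for 0.2 s.
2. the lock is home (at least 27 mm in) with the 5 still in the window (all of step 1 and value of joint lock above 0.027 m), for 0.2 s.
3. the blank lies flat on the board between jaw and fence, along the fence (within 0.15 rad, at most 17 mm off it), its end at most 20 mm from the stop, let go (all of step 2 and z of blank_mid in the frame of fence_mid between 0.018 and 0.024 m and y of blank_mid in the frame of stop_face between -0.085 and -0.062 m and angle between the x axis of blank and the y axis of jig, either way round below 0.15 rad and x of blank_mid in the frame of fence_mid between -0.034 and -0.014 m and contact force between blank and the fingers below 0.2 N), for 0.2 s.
4. the clamp is pushed in until the blank is tight against the fence (all of step 2 and z of blank_mid in the frame of fence_mid between 0.018 and 0.024 m and y of blank_mid in the frame of stop_face between -0.069 and -0.062 m and angle between the x axis of blank and the y axis of jig, either way round below 0.15 rad and x of blank_mid in the frame of fence_mid between -0.034 and -0.014 m and x of blank_mid in the frame of fence_mid above -0.0195 m and angle between the x axis of blank and the y axis of jig, either way round below 0.04 rad and value of joint clamp above 0.0475 m), for 0.2 s.
At the end, for the whole second after the job is handed in: The dial shows the 5 (within 0.13 rad of 3.14), the lock is at least 27 mm in, the blank lies flat and right way up on the board with its side within 2.5 mm of the fence and 0.04 rad of parallel, its end within 4 mm of the end stop, the clamp reads at least 0.0475, and the blank is at rest (all of step 4 and linear speed of blank below 0.01 m/s); the robot touches nothing.
It fails at once if the offcut short is shifted by more than 30 mm (distance of offcut_short from where it was at the start of the episode above 0.03 m).
It fails at once if the offcut flat is shifted by more than 30 mm (distance of offcut_flat from where it was at the start of the episode above 0.03 m).
It fails at once if the hammer is shifted by more than 30 mm (distance of hammer from where it was at the start of the episode above 0.03 m).
It also fails if it takes over 72 s, if anything falls off the work surface, if the arm or the gripper's body presses on something with over 40 N, if the wrist force passes 120 N, or if a joint passes its speed limit or range.

ROBOT

A 7-joint arm with a two-finger parallel gripper is mounted at the origin on the work surface. World frame = base frame: x ahead of the robot, y to its left, z up, the work surface at z = 0. Lengths are in mm, angles in rad, forces in N, time in s.
With the tool pointing down it reaches from about 375 to 925 mm from the base axis. Payload 3.1 kg.
Tool frame: the origin (TCP) lies midway between the tips of the shut fingers; the grasp point (between the pads) lies 19 mm behind it; z points along the fingers, y is the direction in which the jaws open and shut (so a half turn about z gives the same grasp; the last joint's range is limited). The gripper opens to 85 mm and grips with 20 to 120 N. Pads are 22 mm wide; open, the fingers measure 114 mm over their backs; the gripper's body (76 mm by 85 mm) begins 54 mm behind the grasp point. The pads swing forward as they close: fully open they stand 13 mm farther back than shut.
Start: joints at [1.243, 0.383, 0.044, 1.598, -0.018, 1.161, -0.05], TCP at [148.079, -632.91, 231.269] pointing down, gripper open.
Joint ranges: [-2.61, 2.61], [-0.41, 2.15], [-1.48, 1.57], [0, 2.5], [-1.57, 4.71], [0.05, 1.97], [-2.85, 2.85]. Speed limits (rad/s): [2.79, 2.79, 3.14, 3.14, 3.14, 3.14, 3.14].

INTERFACE

Orientations are given as a 3x3 rotation matrix whose columns are the frame's x, y, z axes.
In Python, from cell import bot gives the robot as it stands.
- The arm moves only by the tool play_rows, never from a script. Its argument "series" is text: rows parted by semicolons, each of 7 numbers parted by spaces: the shift along the tool's x, y, z in mm, then the turn, a rotation vector about the tool's x, y, z in rad, then the gripper's target within -1 to 1 (fully open at 1, half-way at 0, shut at -1). In form: dx dy dz ax ay az grip; .... A call has 1 to 12 rows; each row shifts and turns the commanded pose from where the row before left it, along the tool's axes as they then stand; what a row does not reach is not made up. A row lasts 1/10 s, in which the tool goes at most 50 mm and 8.59 degrees, less where a joint would pass 70% of its speed; a pose out of reach is approached as far as the arm can. A call with a gripper value outside its range is refused whole. The fingers move at their own pace and stop on an object; "newtons" is the grip in N (left out, the last holds). Time passes only in rows, so rows that do not move let the fingers close. It gives the time, the measured TCP pose, the force and the opening at its end, in the units of the state.
- bot.observe(): the state, without advancing time (a new reading comes with each control period).
- bot.snapshot(name): name is "scene" or "top" or "wrist"; returns the picture (400x640x3 uint8, red, green, blue); there is no depth.
- bot.camera_params(name): a dict with "camera_matrix" (3x3 intrinsics, pixels), "cam_to_world" (4x4, takes a point from camera to world coordinates); the wrist camera has in their place "tool_from_camera" (4x4, takes a point from camera to tool coordinates, whose origin is the TCP and whose axes are the flange's). Camera axes: x right, y up, looking along -z (the intrinsics and any distortion apply to the point x, -y, -z); pixel columns grow to the right and rows downward; lengths in mm; the calibration is good to about 2 mm. A picture is of the moment at which its call begins: read the wrist's pose just before it. camera_params takes no time and is no camera call.
- bot.finish_job(): hands the job in, once; it reports no verdict.
The state is a dict: "time_s": time; "joint_positions": joint angles; "joint_velocities": joint speeds; "joint_efforts": joint torques, N m; "tcp_pos": TCP position; "orientation": TCP orientation; "ft_force": force on the tool from outside, world axes, zero at the start; "moment": the same for the moment, N m; "width": opening from 0.0 (shut) to 1.0 (fully open).
Only numpy, scipy, OpenCV 4.12 (cv2) and the standard library are available. Lean on these libraries where they do the work, as an engineer would, in place of code of your own. Each camera call takes 0.05 s, during which the arm holds its last target.

## Working session

There is one attempt and no reset: what is moved stays moved. The work goes in short steps, Python scripts to look and compute and a tool call to move; the robot and the scene stay as the last step left them, time stands still between calls to the robot, and variables do not carry over. Pictures are saved under pics/ and viewed, and the job is handed in when it is done.

Besides the shell and the picture viewer there is one more tool, called after "Call:" by a JSON object that holds its "fn" and its "kwargs". play_rows: Moves the arm, as the interface text tells. Its arguments: {"type":"object","properties":{"series":{"type":"string"},"newtons":{"type":"number"}},"required":["series"]}

```bash
ls; mkdir -p pics; python3 - <<'E'
from cell import bot
import cv2, numpy as np
s=bot.observe(); print(s)
for n in ("scene","top","wrist"):
    im=bot.snapshot(n); cv2.imwrite(f"pics/{n}0.png",im[:,:,::-1])
    print(n,bot.camera_params(n))
E
```

```text
pics
{'time_s': 0.0, 'joint_positions': array([ 1.24318831,  0.38382053,  0.04383501,  1.59956145, -0.01789753,
        1.1612066 , -0.04991384]), 'joint_velocities': array([-2.07946239e-04, -1.64902681e-03,  8.64879183e-05, -4.34966397e-04,
       -5.00221685e-04, -1.14810915e-03, -2.69715800e-04]), 'joint_efforts': array([ 1.40660450e-04, -4.33455384e+01,  1.02466319e+00, -2.49515373e+01,
        1.05985586e-02,  1.13267722e-02, -2.11470274e-05]), 'tcp_pos': array([ 147.84400311, -632.00129608,  229.90233915]), 'orientation': array([[ 9.73695027e-01,  2.27854033e-01, -7.30309718e-04],
       [ 2.27855160e-01, -9.73691831e-01,  2.49895409e-03],
       [-1.41699837e-04, -2.59962401e-03, -9.99996611e-01]]), 'ft_force': array([-0.43032405, -0.01171286, -0.12512474]), 'moment': array([ 0.01404815, -0.0202664 ,  0.02229546]), 'width': 1.0009659093500247}
scene {'camera_matrix': array([[404.62591816,   0.        , 313.5860378 ],
       [  0.        , 404.62591816, 202.98710098],
       [  0.        ,   0.        ,   1.        ]]), 'cam_to_world': array([[-3.66720855e-01, -7.34965925e-01, 
[... 675 characters left out ...]
5367989e-02,  9.86979558e-02,  9.95061651e-01,
         1.61886167e+03],
       [ 0.00000000e+00,  0.00000000e+00,  0.00000000e+00,
         1.00000000e+00]])}
wrist {'camera_matrix': array([[306.34019195,   0.        , 322.54471519],
       [  0.        , 306.34019195, 204.0334035 ],
       [  0.        ,   0.        ,   1.        ]]), 'tool_from_camera': array([[-4.36646505e-04,  9.58151061e-01,  2.86262736e-01,
         7.29073420e+01],
       [ 9.99999884e-01,  3.60035699e-04,  3.20257779e-04,
         1.39561710e+00],
       [ 2.03790527e-04,  2.86262843e-01, -9.58151107e-01,
        -1.42050895e+02],
       [ 0.00000000e+00,  0.00000000e+00,  0.00000000e+00,
         1.00000000e+00]])}
```

View pics/scene0.png

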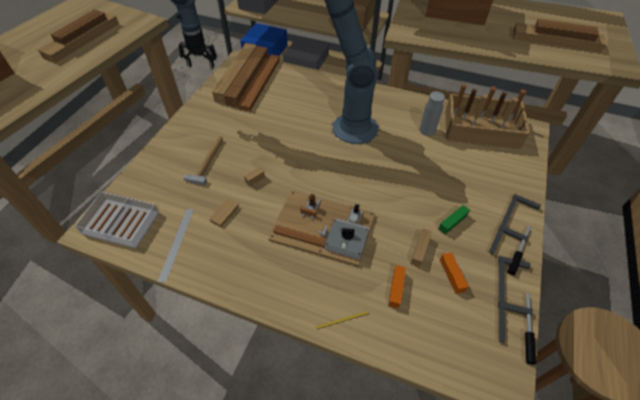

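View pics/top0.png

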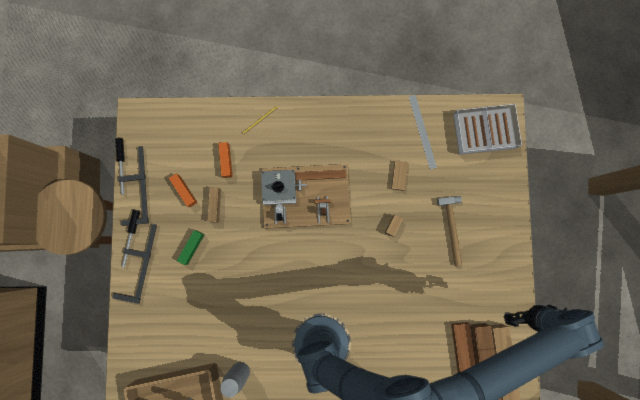

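View pics/wrist0.png

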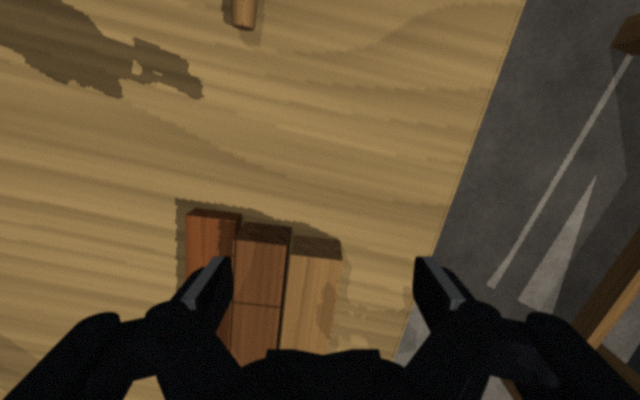

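```bash
cat > h.py <<'E'
from cell import bot
import cv2, numpy as np
from scipy.spatial.transform import Rotation as R
def cam(n,s=None):
    p=bot.camera_params(n); K=p['camera_matrix']
    if n=='wrist':
        T=np.eye(4); T[:3,:3]=s['orientation']; T[:3,3]=s['tcp_pos']
        return K,T@p['tool_from_camera']
    return K,p['cam_to_world']
def proj(C,P):
    K,T=C; P=np.atleast_2d(P); c=(P-T[:3,3])@T[:3,:3]
    c=c*[1,-1,-1]; u=c@K.T; return u[:,:2]/u[:,2:]
def unproj(C,uv,z):
    K,T=C; uv=np.atleast_2d(uv).astype(float)
    d=np.c_[uv,np.ones(len(uv))]@np.linalg.inv(K).T*[1,-1,-1]; d=d@T[:3,:3].T
    o=T[:3,3]; t=(z-o[2])/d[:,2]; return o+t[:,None]*d
def crop(f,x0,y0,x1,y1,out,k):
    im=cv2.imread(f)[y0:y1,x0:x1]; im=cv2.resize(im,None,fx=k,fy=k,interpolation=cv2.INTER_CUBIC); cv2.imwrite(out,im)
def jigpts(J,P):
    x,y,a=J; P=np.atleast_2d(P).astype(float); c,s=np.cos(a),np.sin(a)
    return np.c_[x+c*P[:,0]-s*P[:,1], y+s*P[:,0]+c*P[:,1],P[:,2]]
E
python3 - <<'E'
from h import *
crop('pics/top0.png',160,130,420,270,'pics/top0c.png',3)
crop('pics/top0.png',250,155,360,235,'pics/top0j.png',7)
crop('pics/scene0.png',200,160,470,310,'pics/scene0c.png',2.9)
E
```

```text
(no output)
```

View pics/top0c.png

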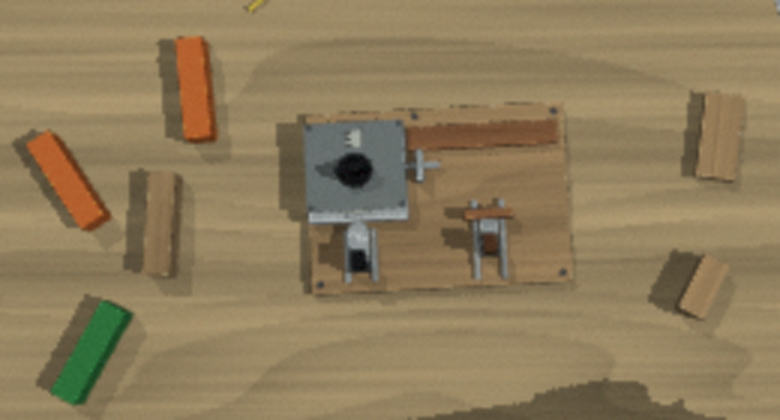

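View pics/top0j.png

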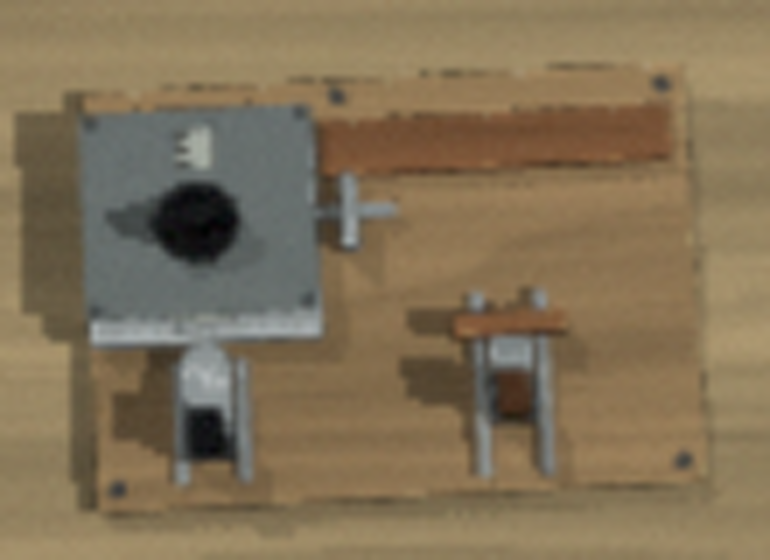

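View pics/scene0c.png

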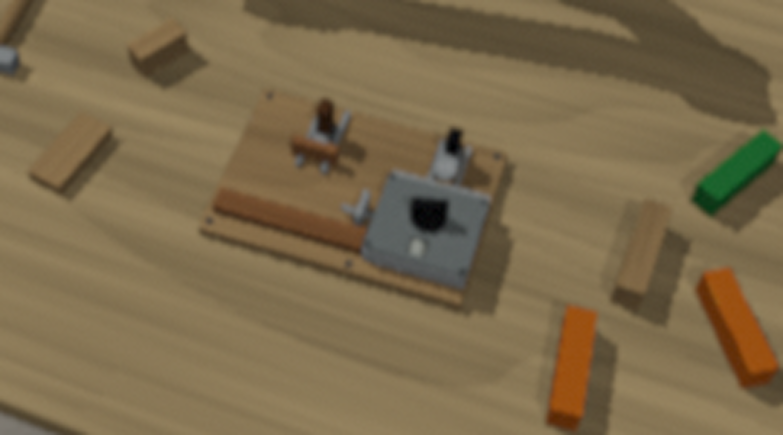

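```bash
python3 - <<'E'
from h import *
C=cam('top')
px=np.array([[707,483],[685,68],[82,97],[97,510]])/7+[250,155]-0.5*0
W=unproj(C,px,18); print(W.round(1))
mod=np.array([[-130,-140,18],[100,-140,18],[100,190,18],[-130,190,18]])
from scipy.optimize import least_squares
f=lambda J:(jigpts(J,mod)-W)[:,:2].ravel()
r=least_squares(f,[500,0,0]);J=r.x;print(J,r.fun.round(1))
for n,p in dict(dial=[20,125,50.5],clamp=[-100,-38,80],lock=[-100,125,75],stop=[24,27,33],hw=[66,125,50.5]).items():print(n,jigpts(J,p).round(0),proj(C,jigpts(J,p)).round(1),((proj(C,jigpts(J,p))-[250,155])*7).round(0))
b=np.array([[160,170],[178,174],[168,275],[144,274],])/3+[160,130]
print(unproj(C,b,42).round(0))
for n,p in dict(short=[393,225],flat=[399,175],hamH=[448,200],hamT=[458,265]).items(): print(n,unproj(C,p,20).round(0))
E
```

```text
[[ 439.8 -118.6   18. ]
 [ 666.7 -109.7   18. ]
 [ 653.3  220.3   18. ]
 [ 427.3  210.5   18. ]]
[5.62753011e+02 2.62352890e+01 3.99487245e-02] [-1.3 -0.2  1.5  0.   1.8 -0.2 -2.   0.4]
dial [[578. 152.  50.]] [[278.6 187.1]] [[200. 225.]]
clamp [[464. -16.  80.]] [[323.7 216.5]] [[516. 431.]]
lock [[458. 147.  75.]] [[279.1 218.7]] [[204. 446.]]
stop [[586.  54.  33.]] [[304.9 185.5]] [[385. 213.]]
hw [[624. 154.  50.]] [[278.1 174.9]] [[197. 139.]]
[[582. 399.  42.]
 [577. 376.  42.]
 [450. 386.  42.]
 [452. 416.  42.]]
short [[ 435. -276.   20.]]
flat [[ 625. -304.   20.]]
hamH [[ 528. -486.   20.]]
hamT [[ 284. -514.   20.]]
```

Call:
{"fn": "play_rows", "kwargs": {"series": "20 -18 0 0 0 0 1;36 -33 -2 0 0 0 1;36 -33 -2 0 0 0 1;36 -33 -2 0 0 0 1;36 -33 -2 0 0 0 1;36 -33 -2 0 0 0 1;36 -33 -2 0 0 0 1;36 -33 -2 0 0 0 1;36 -33 -2 0 0 0 1;36 -33 -2 0 0 0 1;36 -33 -2 0 0 0 1;36 -33 -2 0 0 0 1"}}

```text
time_s: 1.35
tcp_pos: [466.8, -165.4, 253.3]
orientation: [[0.974, 0.228, 0.0], [0.228, -0.974, -0.0], [-0.0, 0.0, -1.0]]
ft_force: [2.0, -0.4, 0.0]
width: 0.998
```

Call:
{"fn": "play_rows", "kwargs": {"series": "36 -33 0 0 0 0 1;36 -33 0 0 0 0 1;36 -33 0 0 0 0 1;36 -33 0 0 0 0 1;36 -33 0 0 0 0 1;20 -10 0 0 0 0.1 1;0 0 0 0 0 0.09 1;0 0 0 0 0 0 1;0 0 0 0 0 0 1"}}

```text
time_s: 2.25
tcp_pos: [620.8, 48.1, 252.7]
orientation: [[0.999, 0.041, -0.001], [0.041, -0.999, -0.001], [-0.001, 0.001, -1.0]]
ft_force: [-0.8, -1.0, -0.8]
width: 1.001
```

```bash
cat >> h.py <<'E'
import pickle
def shot(name,out):
    s=bot.observe(); im=bot.snapshot(name); cv2.imwrite(f'pics/{out}.png',im[:,:,::-1]); pickle.dump((s,cam(name,s)),open(f'pics/{out}.pkl','wb'))
    return s,cam(name,s)
def load(out): return pickle.load(open(f'pics/{out}.pkl','rb'))
E
python3 - <<'E'
from h import *
s,C=shot('wrist','w1'); print(s['time_s'],s['joint_positions'].round(3),s['tcp_pos'].round(1),s['orientation'].round(3))
E
```

```text
2.25 [ 0.248  0.359 -0.491  1.622  0.179  1.207 -1.81 ] [620.8  48.1 252.7] [[ 0.999  0.041 -0.001]
 [ 0.041 -0.999 -0.001]
 [-0.001  0.001 -1.   ]]
```

View pics/w1.png

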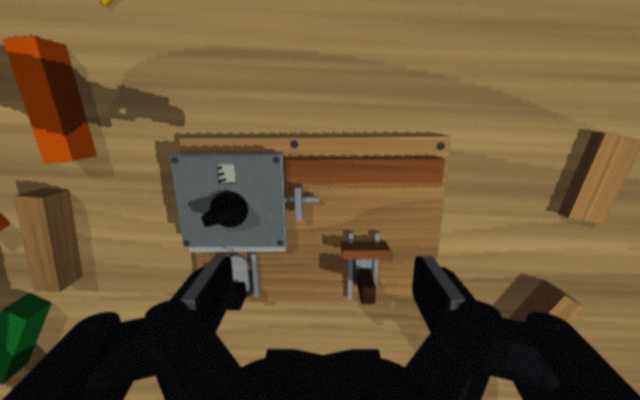

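```bash
python3 - <<'E'
from h import *
crop('pics/w1.png',165,125,305,260,'pics/w1d.png',4.4*1.2)
crop('pics/w1.png',280,125,460,310,'pics/w1j.png',3.2)
E
```

```text
(no output)
```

View pics/w1d.png

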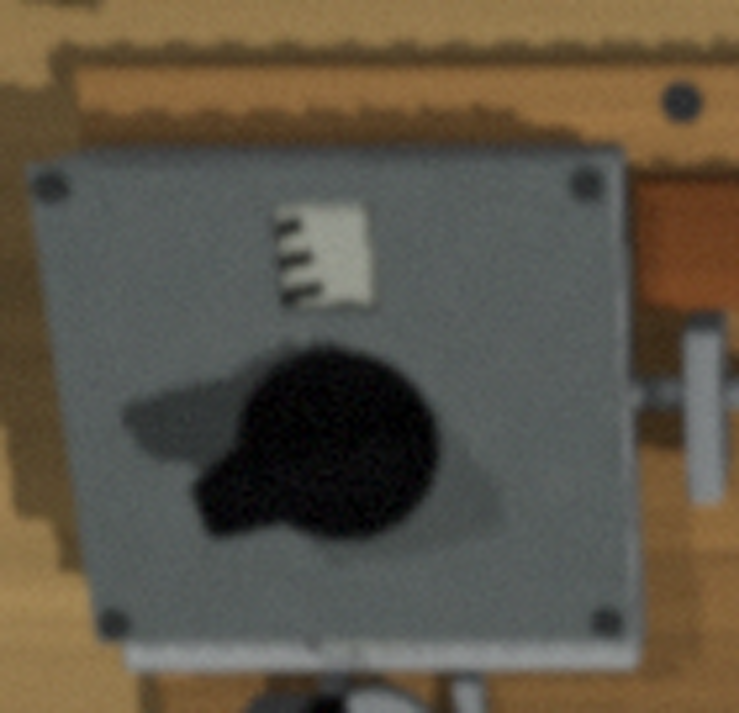

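View pics/w1j.png

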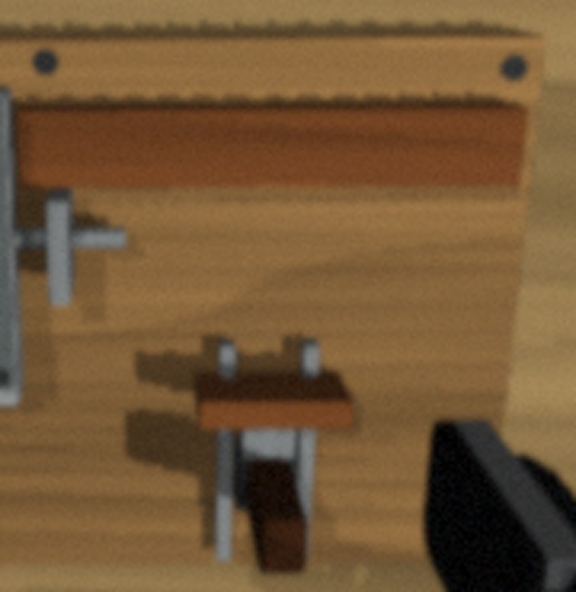

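```bash
cat > fit.py <<'E'
from h import *
from scipy.optimize import least_squares
s,C=load('w1')
a=np.array([[28,165],[620,150],[640,640],[100,640]])/5.28+[165,125]
b=np.array([[540,38]])/3.2+[280,125]
px=np.r_[a,b]
mod=np.array([[82,187,50.5],[82,63,50.5],[-42,63,50.5],[-42,187,50.5],[100,-140,18]])
f=lambda J:(proj(C,jigpts(J,mod))-px).ravel()
r=least_squares(f,[563,26,.04],loss='soft_l1');J=r.x
if __name__=='__main__':
    print(J,f(J).round(1))
    def tojig(W): 
        c,s_=np.cos(J[2]),np.sin(J[2]);d=W[:,:2]-J[:2];return np.c_[c*d[:,0]+s_*d[:,1],-s_*d[:,0]+c*d[:,1],W[:,2]]
    def q(n,uv,z,cr='j'):
        uv=np.array(uv)/3.2+[280,125] if cr=='j' else np.array(uv)/5.28+[165,125]
        W=unproj(C,uv,z); print(n,W.round(1),tojig(W).round(1))
    q('fence top far R',[527,106],32);q('fence front top L',[25,186],32);q('fence front top R',[522,186],32)
    q('clamp top c',[281,540],80)
    q('clamp jaw top face front R',[338,374],50);q('jaw front L',[197,374],50)
    q('stop face top',[72,250],48)
    q('windowTL',[275,205],50.5,'d');q('windowBR',[375,305],50.5,'d')
    q('flange c',[335,440],56.5,'d')
E
python3 fit.py
```

```text
[5.68265461e+02 2.78557397e+01 3.10726187e-02] [ 0.3 -4.  -0.7 -0.1 -1.5  8.1  0.1  7.3  4.6 -0.5]
fence top far R [[647.9 -96.9  32. ]] [[  75.7 -127.2   32. ]]
fence front top L [[610.1  88.3  32. ]] [[43.7 59.1 32. ]]
fence front top R [[617.7 -99.7  32. ]] [[  45.5 -129.    32. ]]
clamp top c [[491.9 -11.8  80. ]] [[-77.6 -37.3  80. ]]
clamp jaw top face front R [[545.7 -33.4  50. ]] [[-24.4 -60.5  50. ]]
jaw front L [[543.6  20.3  50. ]] [[-24.9  -6.8  50. ]]
stop face top [[590.4  69.1  48. ]] [[23.4 40.6 48. ]]
windowTL [[633.5 166.3  50.5]] [[ 69.5 136.3  50.5]]
windowBR [[612.4 145.8  50.5]] [[ 47.8 116.5  50.5]]
flange c [[583.2 154.1  56.5]] [[ 18.8 125.8  56.5]]
```

Call:
{"fn": "play_rows", "kwargs": {"series": "-27 -27 22 0 0 0 1;-27 -27 22 0 0 0 1;-27 -27 22 0 0 0 1;-27 -27 22 0 0 0 1;0 0 0 0 0 0 1;0 0 0 0 0 0 1"}}

```text
time_s: 2.9
tcp_pos: [507.9, 152.1, 164.9]
orientation: [[0.999, 0.042, -0.001], [0.042, -0.999, -0.001], [-0.001, 0.001, -1.0]]
ft_force: [0.7, 0.1, -0.6]
width: 1.001
```

```bash

python3 - <<'E'
from h import *
s,C=shot('wrist','w2'); print(s['time_s'],s['joint_positions'].round(3),s['tcp_pos'].round(1),s['orientation'].round(3))
crop('pics/w2.png',220,0,440,200,'pics/w2d.png',3)
E
```

```text
2.9 [ 0.125  0.283 -0.561  1.924  0.18   0.984 -2.047] [507.9 152.1 164.9] [[ 0.999  0.042 -0.001]
 [ 0.042 -0.999 -0.001]
 [-0.001  0.001 -1.   ]]
```

View pics/w2.png

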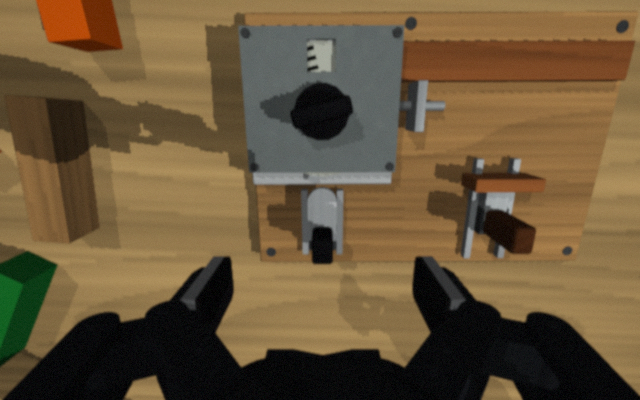

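View pics/w2d.png

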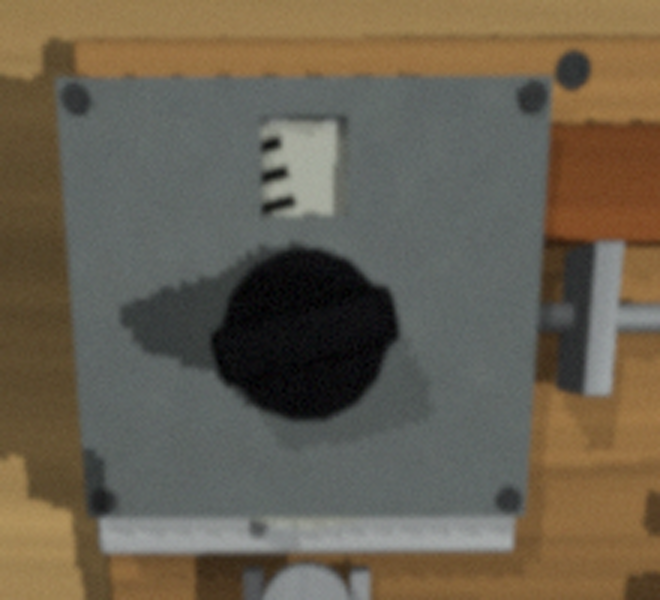

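```bash

python3 - <<'E'
from h import *
im=cv2.imread('pics/w2.png')[70:150,280:365].astype(float)
im=cv2.resize(im,None,fx=8,fy=8,interpolation=cv2.INTER_CUBIC)
im=cv2.GaussianBlur(im,(0,0),4)
cv2.imwrite('pics/w2k.png',np.clip(im*7-20,0,255))
E
```

```text
[ WARN:0@0.095] global loadsave.cpp:1063 imwrite_ Unsupported depth image for selected encoder is fallbacked to CV_8U.
```

View pics/w2k.png

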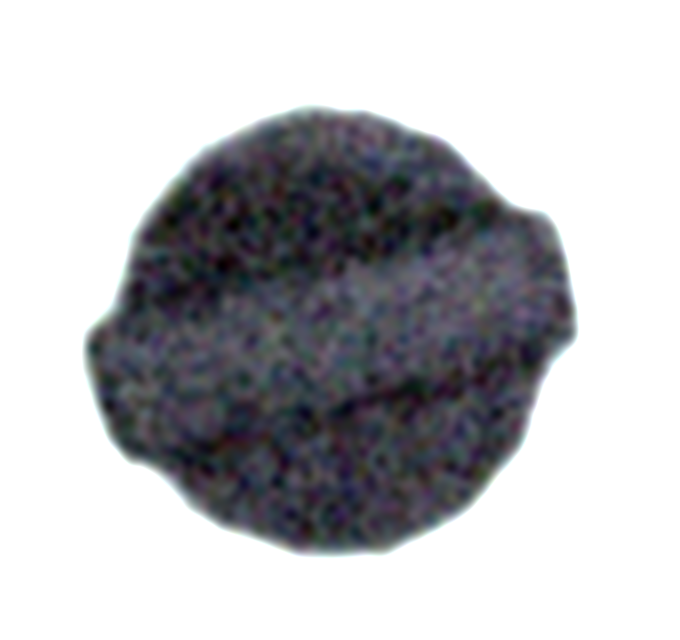

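```bash

cat > fit2.py <<'E'
from h import *
from scipy.optimize import least_squares
s,C=load('w2')
a=np.array([[57,77],[550,77],[522,515],[88,515]])/3+[220,0]
k=np.array([[90,340],[130,460],[545,212],[575,335]])/8+[280,70]
b=np.array([[261,262],[577,262]])
mod=np.array([[82,187,50.5],[82,63,50.5],[-130,190,18],[-130,-140,18]])
px=np.r_[a[:2],b]
f=lambda J:(proj(C,jigpts(J,mod))-px).ravel()
r=least_squares(f,[563,26,.04],loss='soft_l1');J=r.x
def tojig(W): 
    c,s_=np.cos(J[2]),np.sin(J[2]);d=W[:,:2]-J[:2];return np.c_[c*d[:,0]+s_*d[:,1],-s_*d[:,0]+c*d[:,1],W[:,2]]
if __name__=='__main__':
    print(J,f(J).round(1))
    def q(n,uv,z): W=unproj(C,uv,z); print(n,W.round(1).tolist(),tojig(W).round(1).tolist())
    q('cover',a,50.5); q('board',b,18); q('knob',k,84.5); 
    K=unproj(C,k,84.5); print('knob c',K.mean(0)); d=K[2]+K[3]-K[0]-K[1]; print('bar heading',np.arctan2(d[1],d[0]),np.linalg.norm(d)/2)
    q('fencefront R',[625,79.5],32);q('fencefront L',[403,79.5],32); q('fence farR',[632,41],32)
    q('stop face top',[[417,80],[424,80],[417,131],[424,131]],48)
    q('lock grip top',[[313,228],[332,228],[312,262],[332,262]],75)
    q('clamp top',[[512,231],[533,229],[517,251],[534,248]],80)
    q('jaw front top',[[462,174],[544,179]],50)
E
python3 fit2.py
python3 - <<'E'
from h import *
crop('pics/w2.png',390,0,640,270,'pics/w2j.png',2.9)
crop('pics/w2.png',285,180,365,270,'pics/w2l.png',6)
E
```

```text
[5.66483200e+02 2.81258338e+01 4.50819467e-02] [-0.4  0.3  2.  -0.3 -0.4  0.7 -0.4 -0.4]
cover [[640.2, 218.4, 50.5], [645.3, 96.2, 50.5], [535.5, 91.2, 50.5], [530.4, 213.6, 50.5]] [[82.2, 186.7, 50.5], [81.8, 64.5, 50.5], [-28.2, 64.4, 50.5], [-27.7, 187.0, 50.5]]
board [[428.9, 211.6, 18.0], [442.4, -118.2, 18.0]] [[-129.2, 189.5, 18.0], [-130.5, -140.6, 18.0]]
knob [[580.0, 175.5, 84.5], [570.1, 171.8, 84.5], [592.2, 136.6, 84.5], [582.2, 133.4, 84.5]] [[20.2, 146.6, 84.5], [10.0, 143.4, 84.5], [30.6, 107.3, 84.5], [20.5, 104.4, 84.5]]
knob c [581.1209986 154.3362992  84.5      ]
bar heading -1.2662141936731353 40.51468489909836
fencefront R [[617.8, -97.8, 32.0]] [[45.6, -128.1, 32.0]]
fencefront L [[610.1, 87.6, 32.0]] [[46.2, 57.5, 32.0]]
fence farR [[646.7, -94.1, 32.0]] [[74.6, -125.7, 32.0]]
stop face top [[608.5, 80.4, 48.0], [608.7, 74.9, 48.0], [569.6, 75.4, 48.0], [569.8, 69.6, 48.0]] [[44.3, 50.4, 48.0], [44.3, 44.9, 48.0], [5.2, 47.0, 48.0], [5.2, 41.3, 48.0]]
lock grip top [[491.1, 157.7, 75.0], [491.8, 142.4, 75.0], [460.7, 157.6, 75.0], [461.4, 140.8, 75.0]] [[-69.4, 132.9, 75.0], [-69.5, 117.5, 75.0], [-99.9, 134.1, 75.0], [-99.9, 117.3, 75.0]]
clamp top [[497.0, -0.5, 80.0], [499.4, -16.7, 80.0], [480.0, -8.3, 80.0], [483.2, -21.5, 80.0]] [[-70.7, -25.4, 80.0], [-69.0, -41.8, 80.0], [-88.1, -32.5, 80.0], [-85.5, -45.8, 80.0]]
jaw front top [[535.8, 33.1, 50.0], [534.4, -37.8, 50.0]] [[-30.5, 6.3, 50.0], [-35.1, -64.4, 50.0]]
```

View pics/w2j.png

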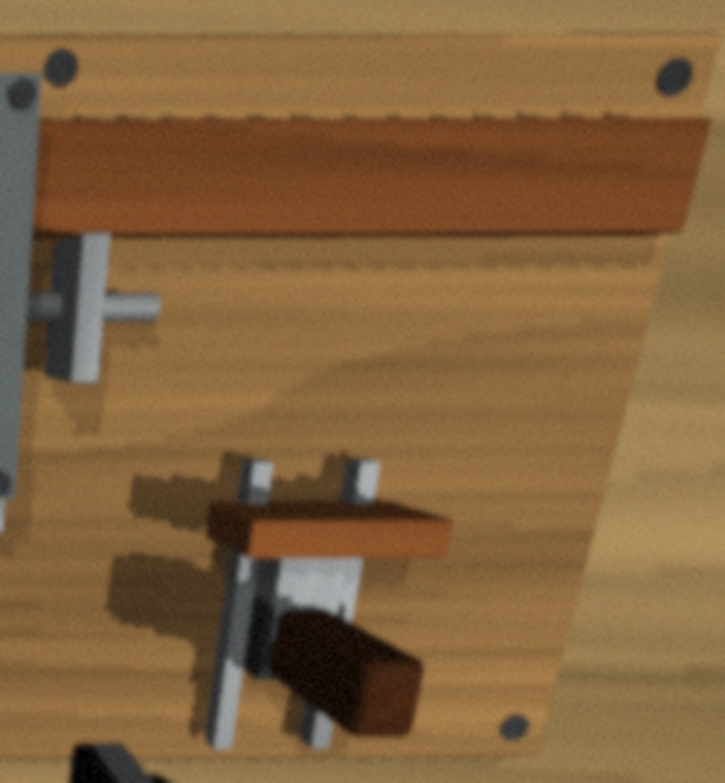

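View pics/w2l.png

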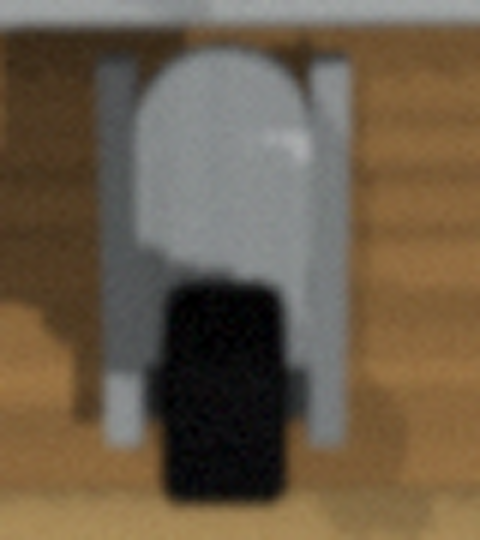

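Call:
{"fn": "play_rows", "kwargs": {"series": "36 0.5 10 0 0 0 1;37 0.5 10 0 0 0 1;0 0 0 0 0 -0.14 1;0 0 0 0 0 -0.14 1;0 0 0 0 0 -0.14 1;0 0 0 0 0 -0.14 1;0 0 0 0 0 -0.14 1;0 0 0 0 0 -0.14 1;0 0 0 0 0 -0.14 1;0 0 0 0 0 -0.14 1;0 0 0 0 0 -0.14 1;0 0 0 0 0 -0.14 1"}}

```text
time_s: 4.15
tcp_pos: [584.6, 151.6, 146.3]
orientation: [[0.13, 0.992, 0.003], [0.992, -0.13, -0.0], [-0.0, 0.003, -1.0]]
ft_force: [-0.3, -0.5, 0.2]
width: 1.003
```

Call:
{"fn": "play_rows", "kwargs": {"series": "0 0 0 0 0 -0.14 1;0 0 0 0 0 -0.14 0.3;0 0 0 0 0 -0.14 0;0 0 10 0 0 0 0;0 0 0 0 0 0 0;0 0 0 0 0 0 0"}}

```text
time_s: 4.75
tcp_pos: [582.3, 153.1, 134.8]
orientation: [[-0.281, 0.96, -0.001], [0.96, 0.281, -0.001], [-0.0, -0.001, -1.0]]
ft_force: [-0.4, 0.5, -0.6]
width: 0.499
```

```bash

python3 - <<'E'
from h import *
s,C=shot('wrist','w3'); print(s['time_s'],s['joint_positions'].round(3),s['tcp_pos'].round(1),s['orientation'].round(3),s['width'])
o=s['orientation'];print(np.arctan2(o[1,0],o[0,0]))
E
```

```text
4.75 [ 0.354  0.555 -0.87   1.764  0.483  1.051 -0.404] [582.3 153.1 134.8] [[-0.281  0.96  -0.001]
 [ 0.96   0.281 -0.001]
 [-0.    -0.001 -1.   ]] 0.4992128369272858
1.8560502115634896
```

View pics/w3.png

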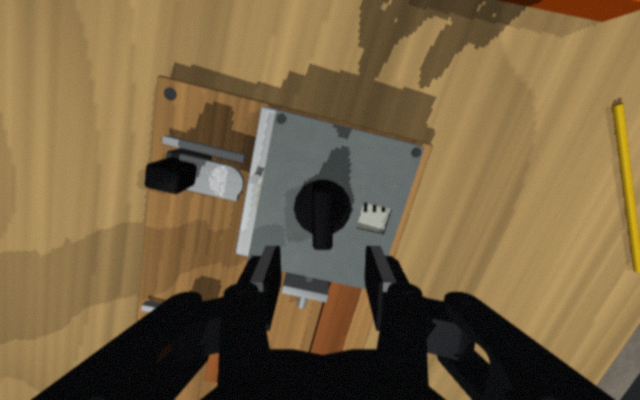

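```bash

python3 - <<'E'
from h import *
im=cv2.imread('pics/w3.png')[170:260,280:370].astype(float)
im=cv2.resize(im,None,fx=7,fy=7,interpolation=cv2.INTER_CUBIC)
im=cv2.GaussianBlur(im,(0,0),4)
cv2.imwrite('pics/w3k.png',np.clip(im*7-20,0,255).astype(np.uint8))
s,C=load('w3'); print(proj(C,[[581.1,154.3,84.5]]),(proj(C,[[581.1,154.3,84.5]])-[280,170])*7, proj(C,s['tcp_pos'][None]))
E
```

```text
[[321.39709376 221.9400194 ]] [[289.7796563 363.5801358]] [[322.58039594 258.46216938]]
```

View pics/w3k.png

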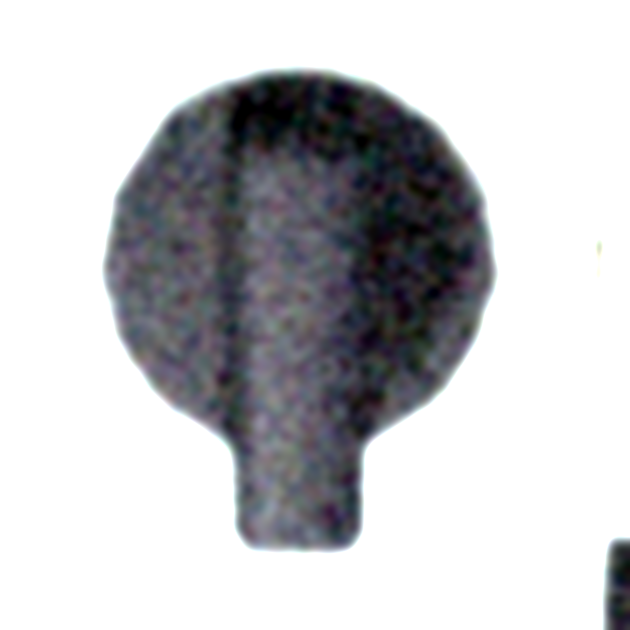

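Call:
{"fn": "play_rows", "kwargs": {"series": "1.5 -0.3 20 0 0 0 0;0 0 25 0 0 0 0;0 0 20 0 0 0 0;0 0 9 0 0 0 0;0 0 0 0 0 0 0;0 0 0 0 0 0 -1;0 0 0 0 0 0 -1;0 0 0 0 0 0 -1;0 0 0 0 0 0 -1", "newtons": 30}}

```text
time_s: 5.7
tcp_pos: [581.3, 156.0, 62.6]
orientation: [[-0.285, 0.958, 0.0], [0.958, 0.285, -0.0], [-0.001, 0.0, -1.0]]
ft_force: [-3.6, -0.7, 5.9]
width: 0.154
```

Call:
{"fn": "play_rows", "kwargs": {"series": "0 0 0 0 0 0.06 -1;0 0 0 0 0 0.12 -1;0 0 0 0 0 0.12 -1;0 0 0 0 0 0.12 -1;0 0 0 0 0 0.12 -1;0 0 0 0 0 0.12 -1;0 0 0 0 0 0.12 -1;0 0 0 0 0 0.12 -1;0 0 0 0 0 0.12 -1;0 0 0 0 0 0 -1"}}

```text
time_s: 6.7
tcp_pos: [581.2, 156.0, 62.6]
orientation: [[0.668, 0.744, 0.0], [0.744, -0.668, -0.001], [-0.0, 0.001, -1.0]]
ft_force: [-4.3, -1.3, 6.8]
width: 0.156
```

Call:
{"fn": "play_rows", "kwargs": {"series": "0 0 0 0 0 0.12 -1;0 0 0 0 0 0.12 -1;0 0 0 0 0 0.12 -1;0 0 0 0 0 0.12 -1;0 0 0 0 0 0.12 -1;0 0 0 0 0 0.12 -1;0 0 0 0 0 0.075 -1;0 0 0 0 0 0 -1;0 0 0 0 0 0 -1"}}

```text
time_s: 7.6
tcp_pos: [581.1, 156.0, 62.6]
orientation: [[0.999, 0.046, -0.0], [0.046, -0.999, -0.0], [-0.0, 0.0, -1.0]]
ft_force: [-3.5, -0.5, 7.0]
width: 0.159
```

```bash

python3 - <<'E'
from h import *
s,C=shot('wrist','w4'); print(s['time_s'],s['joint_positions'].round(3),s['tcp_pos'].round(1),s['ft_force'],s['moment'])
o=s['orientation'];print(np.arctan2(o[1,0],o[0,0]))
crop('pics/w4.png',220,80,440,280,'pics/w4d.png',3)
E
```

```text
7.6 [ 0.013  0.532 -0.426  1.818  0.283  0.852 -2.074] [581.1 156.   62.6] [-3.50840148 -0.52727475  7.00968138] [-0.27266427  0.87229528 -0.05619411]
0.046297883411978706
```

View pics/w4.png

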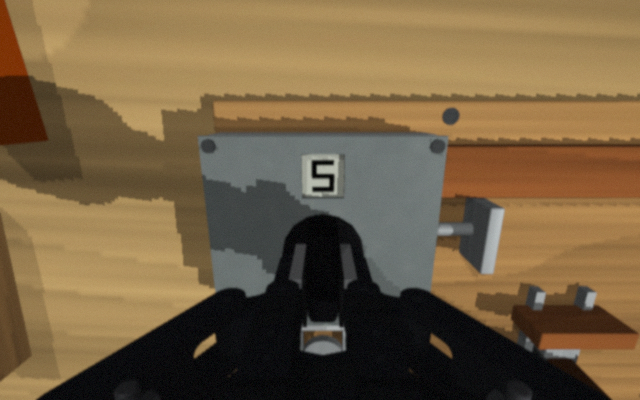

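Call:
{"fn": "play_rows", "kwargs": {"series": "0 0 0 0 0 0 -0.4;0 0 0 0 0 0 -0.1;0 0 0 0 0 0 0;0 0 -15 0 0 0 0;0 0 -35 0 0 0 0;-30 0 -10 0 0 0 0;-40 0.5 0 0 0 0 0;-38 0.5 0 0 0 0 0;0 0 0 0 0 0 0;0 0 0 0 0 0 0"}}

```text
time_s: 8.65
tcp_pos: [473.2, 149.9, 122.2]
orientation: [[0.999, 0.046, 0.002], [0.046, -0.999, -0.0], [0.002, 0.001, -1.0]]
ft_force: [0.6, -0.1, 1.1]
width: 0.505
```

```bash

python3 - <<'E'
from h import *
s,C=shot('wrist','w5'); print(s['time_s'],s['joint_positions'].round(3),s['tcp_pos'].round(1),s['ft_force'],s['width'])
o=s['orientation'];print(np.arctan2(o[1,0],o[0,0]))
print(proj(C,[[472.9,149.5,75]]))
crop('pics/w5.png',200,0,440,300,'pics/w5d.png',2)
E
```

```text
8.65 [ 0.064  0.272 -0.504  2.036  0.172  0.872 -2.06 ] [473.2 149.9 122.2] [ 0.57101244 -0.09970788  1.09642483] 0.5052777120420084
0.04604215336498654
[[321.08794493 228.70258367]]
```

View pics/w5.png

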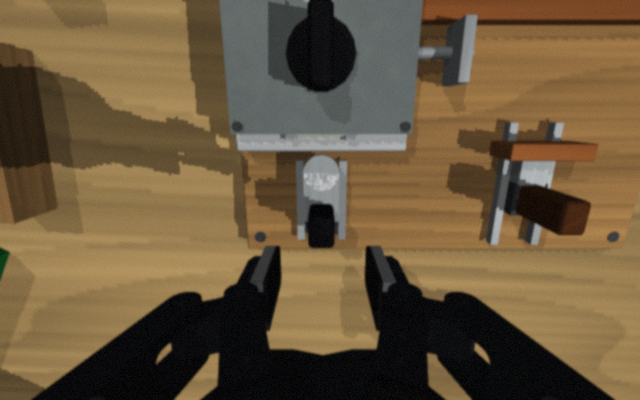

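View pics/w5d.png

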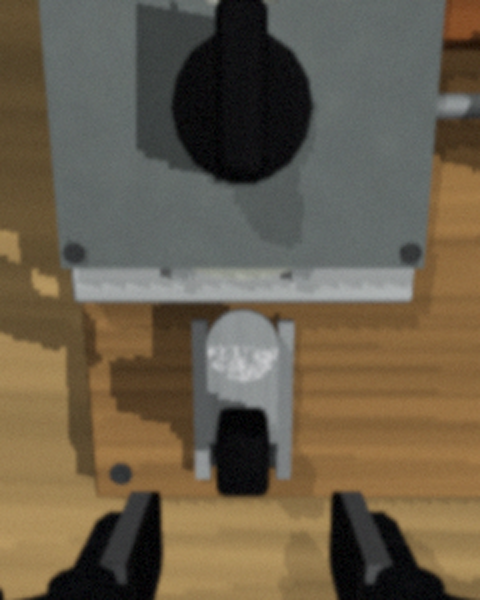

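Call:
{"fn": "play_rows", "kwargs": {"series": "0 0 20 0 0 0 0;0 0 25 0 0 0 0;0 0 16 0 0 0 0;0 0 7 0 0 0 0;0 0 0 0 0 0 0;0 0 0 0 0 0 -1;0 0 0 0 0 0 -1;0 0 0 0 0 0 -1;0 0 0 0 0 0 -1"}}

```text
time_s: 9.6
tcp_pos: [474.9, 151.0, 54.5]
orientation: [[0.999, 0.045, 0.003], [0.045, -0.999, 0.002], [0.004, -0.002, -1.0]]
ft_force: [0.7, 1.6, 3.0]
width: 0.2
```

Call:
{"fn": "play_rows", "kwargs": {"series": "4 0 0 0 0 0 -1;5 0 0 0 0 0 -1;5 0 0 0 0 0 -1;5 0 0 0 0 0 -1;4 0 0 0 0 0 -1;3 0 0 0 0 0 -1;0 0 0 0 0 0 -1;0 0 0 0 0 0 -1", "newtons": 40}}

```text
time_s: 10.4
tcp_pos: [500.2, 152.2, 54.6]
orientation: [[0.999, 0.045, 0.002], [0.045, -0.999, 0.001], [0.002, -0.001, -1.0]]
ft_force: [-0.3, 1.3, 5.4]
width: 0.196
```

Call:
{"fn": "play_rows", "kwargs": {"series": "2 0 0 0 0 0 -1;2 0 0 0 0 0 -1;1 0 0 0 0 0 -1;0 0 0 0 0 0 -1"}}

```text
time_s: 10.8
tcp_pos: [504.8, 152.4, 54.5]
orientation: [[0.999, 0.045, 0.001], [0.045, -0.999, 0.001], [0.001, -0.001, -1.0]]
ft_force: [-1.3, 1.5, 5.5]
width: 0.204
```

Call:
{"fn": "play_rows", "kwargs": {"series": "2 0 0 0 0 0 -1;1 0 0 0 0 0 -1;0 0 0 0 0 0 -1"}}

```text
time_s: 11.1
tcp_pos: [504.9, 152.4, 54.5]
orientation: [[0.999, 0.046, -0.005], [0.046, -0.999, -0.001], [-0.005, 0.001, -1.0]]
ft_force: [-8.5, 1.5, 13.1]
width: 0.196
```

```bash

python3 - <<'E'
from h import *
s,C=shot('wrist','w6'); print(s['time_s'],s['tcp_pos'].round(1),s['ft_force'],s['moment'],s['width'])
E
```

```text
11.1 [504.9 152.4  54.5] [-8.49305843  1.46368501 13.06598613] [0.20550667 1.42232172 0.00207873] 0.19558977616841633
```

View pics/w6.png

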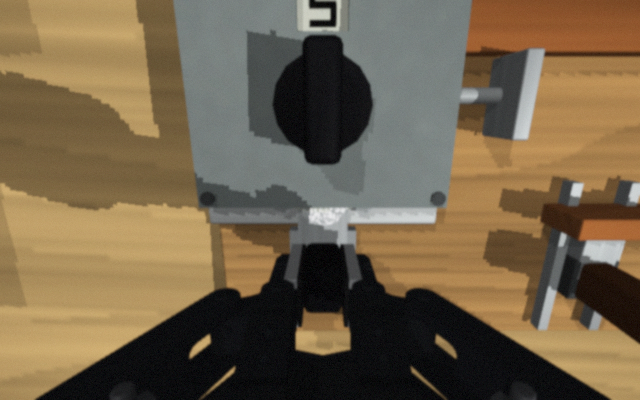

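Call:
{"fn": "play_rows", "kwargs": {"series": "-1 0 0 0 0 0 -0.4;-1 0 0 0 0 0 0;0 0 0 0 0 0 0.1;0 0 -15 0 0 0 0.1;0 0 -40 0 0 0 0.1;0 0 -40 0 0 0 0.5;-2 -35 -20 0 0 0 1;-3 -45 -5 0 0 0 1;-3 -45 0 0 0 0 1;-3 -45 0 0 0 0 1;-3 -45 0 0 0 0 1;0 -26 0 0 0 0 1"}}

```text
time_s: 12.35
tcp_pos: [478.6, 396.4, 174.9]
orientation: [[0.999, 0.049, 0.0], [0.049, -0.999, 0.004], [0.0, -0.004, -1.0]]
ft_force: [0.3, 1.0, 0.6]
width: 1.005
```

Call:
{"fn": "play_rows", "kwargs": {"series": "0 0 0 0 0 0.13 1;0 0 0 0 0 0 1;0 0 0 0 0 0 1"}}

```text
time_s: 12.65
tcp_pos: [481.2, 390.5, 173.7]
orientation: [[0.996, -0.084, 0.001], [-0.084, -0.996, -0.001], [0.001, 0.001, -1.0]]
ft_force: [0.6, -0.9, 0.4]
width: 1.0
```

```bash

python3 - <<'E'
from h import *
s,C=shot('wrist','w7'); print(s['time_s'],s['joint_positions'].round(3),s['tcp_pos'].round(1),s['ft_force'],s['width'])
o=s['orientation'];print(o.round(3),np.arctan2(o[1,0],o[0,0]))
E
```

```text
12.65 [-0.315  0.44  -0.546  1.704  0.256  1.07  -2.598] [481.2 390.5 173.7] [ 0.56387499 -0.88032204  0.3610742 ] 0.9998255376755151
[[ 0.996 -0.084  0.001]
 [-0.084 -0.996 -0.001]
 [ 0.001  0.001 -1.   ]] -0.08377730967013773
```

View pics/w7.png

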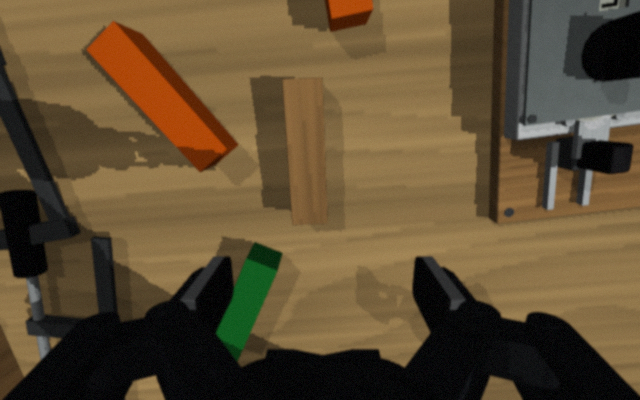

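```bash
python3 - <<'E'
from h import *
crop('pics/w7.png',240,60,360,240,'pics/w7b.png',4)
E
```

```text
(no output)
```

View pics/w7b.png

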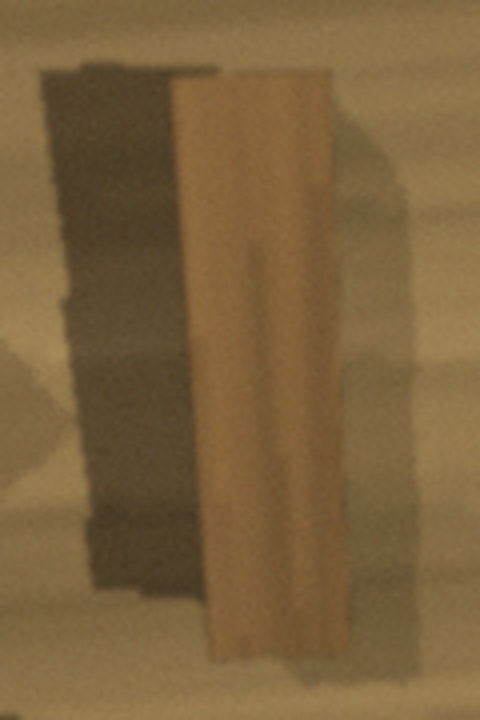

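```bash
python3 - <<'E'
from h import *
s,C=load('w7')
p=np.array([[172,78],[330,70],[350,655],[210,660]])/4+[240,60]
W=unproj(C,p,42); print(W.round(1)); print('c',W.mean(0).round(1))
a=(W[0]+W[1]-W[2]-W[3])/2; print('len',np.linalg.norm(a),'head',np.arctan2(a[1],a[0]),'w',np.linalg.norm(W[0]-W[1]),np.linalg.norm(W[2]-W[3]))
print('side heads',[np.arctan2(*(d[1::-1])) for d in (W[0]-W[3],W[1]-W[2])])
o=s['orientation']; print('toolshift',o.T@(W.mean(0)-s['tcp_pos']))
from fit2 import J
for z in ([20,125,84.5],):print('knob',jigpts(J,z))
E
```

```text
[[583.3 413.6  42. ]
 [582.  380.7  42. ]
 [452.9 386.9  42. ]
 [454.4 420.2  42. ]]
c [518.1 400.3  42. ]
len 129.1513787299071 head -0.049205480625896414 w 32.895337747356 33.34077578373965
side heads [np.float64(-0.05094079235588513), np.float64(-0.0474742667864533)]
toolshift [ 35.87371115 -12.96004942 131.74367132]
knob [[580.82954448 153.90016496  84.5       ]]
```

Call:
{"fn": "play_rows", "kwargs": {"series": "0 0 0 0 0 -0.035 0.4;18 -6.9 20 0 0 0 0.4;18 -7 25 0 0 0 0.4;0 0 25 0 0 0 0.4;0 0 10 0 0 0 0.4;0 0 0 0 0 0 0.4"}}

```text
time_s: 13.3
tcp_pos: [516.2, 401.2, 91.2]
orientation: [[0.999, -0.051, -0.004], [-0.051, -0.999, -0.003], [-0.003, 0.003, -1.0]]
ft_force: [0.3, 0.2, -0.0]
width: 0.702
```

```bash

python3 - <<'E'
from h import *
s,C=shot('wrist','w8'); print(s['time_s'],s['joint_positions'].round(3),s['tcp_pos'].round(1),s['ft_force'],s['width'])
o=s['orientation'];print(o.round(3),np.arctan2(o[1,0],o[0,0]))
E
```

```text
13.3 [-0.343  0.595 -0.504  1.665  0.334  0.973 -2.587] [516.2 401.2  91.2] [ 0.29087409  0.15978395 -0.04011668] 0.7022525347504539
[[ 0.999 -0.051 -0.004]
 [-0.051 -0.999 -0.003]
 [-0.003  0.003 -1.   ]] -0.05058397809467061
```

View pics/w8.png

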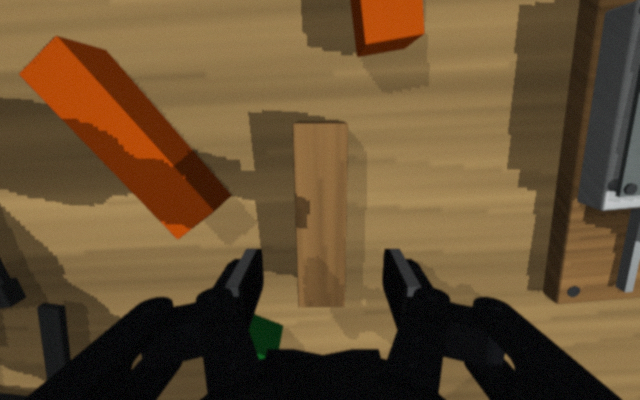

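Call:
{"fn": "play_rows", "kwargs": {"series": "1 0 25 0 0 0 0.4;0 0 25 0 0 0 0.4;0 0 16 0 0 0 0.4;0 0 8 0 0 0 0.4;0 0 0 0 0 0 0.4;0 0 0 0 0 0 -1;0 0 0 0 0 0 -1;0 0 0 0 0 0 -1;0 0 0 0 0 0 -1", "newtons": 45}}

```text
time_s: 14.25
tcp_pos: [519.3, 404.6, 21.0]
orientation: [[0.999, -0.05, 0.002], [-0.05, -0.999, 0.002], [0.002, -0.002, -1.0]]
ft_force: [0.5, -1.2, 4.2]
width: 0.387
```

Call:
{"fn": "play_rows", "kwargs": {"series": "0 0 -20 0 0 0 -1;0 0 -40 0 0 0 -1;0 5 -40 0 0 0 -1;5 30 -20 0 0 0 -1;9 41 0 0 0 0 -1;9 41 0 0 0 0 -1;9 41 0 0 0 0 -1;9 41 0 0 0 0 -1;9 41 0 0 0 0 -1;9 41 0 0 0 0 -1;9 41 0 0 0 0 -1;9 41 0 0 0 0 -1"}}

```text
time_s: 15.45
tcp_pos: [576.5, 35.2, 139.1]
orientation: [[0.999, -0.05, -0.001], [-0.05, -0.999, -0.0], [-0.001, 0.0, -1.0]]
ft_force: [0.8, 0.4, -0.7]
width: 0.385
```

Call:
{"fn": "play_rows", "kwargs": {"series": "9 41 0 0 0 -0.07 -1;5 10 0 0 0 -0.13 -1;0 0 0 0 0 -0.14 -1;0 0 0 0 0 -0.14 -1;0 0 0 0 0 -0.14 -1;0 0 0 0 0 -0.14 -1;0 0 0 0 0 -0.14 -1;0 0 0 0 0 -0.14 -1;0 0 0 0 0 -0.14 -1;0 0 0 0 0 -0.14 -1;0 0 0 0 0 -0.14 -1;0 0 0 0 0 -0.14 -1"}}

```text
time_s: 16.65
tcp_pos: [588.5, -14.4, 138.9]
orientation: [[0.015, 1.0, -0.001], [1.0, -0.015, -0.0], [-0.0, -0.001, -1.0]]
ft_force: [-0.1, 0.2, -1.7]
width: 0.384
```

Call:
{"fn": "play_rows", "kwargs": {"series": "0 0 0 0 0 -0.07 -1;0 0 0 0 0 0 -1;0 0 0 0 0 0 -1"}}

```text
time_s: 16.95
tcp_pos: [588.7, -14.4, 139.0]
orientation: [[-0.047, 0.999, -0.001], [0.999, 0.047, 0.0], [0.0, -0.001, -1.0]]
ft_force: [0.1, 0.1, -0.5]
width: 0.386
```

```bash

python3 - <<'E'
from h import *
s,C=shot('wrist','w9'); print(s['time_s'],s['joint_positions'].round(3),s['tcp_pos'].round(1),s['ft_force'],s['width'])
o=s['orientation'];print(o.round(3),np.arctan2(o[1,0],o[0,0]))
s,C=shot('top','t9')
crop('pics/t9.png',250,130,400,250,'pics/t9c.png',5)
E
```

```text
16.95 [ 0.56   0.479 -0.749  1.798  0.379  1.014 -0.291] [588.7 -14.4 139. ] [ 0.14138756  0.10410928 -0.50799436] 0.3864994697779971
[[-0.047  0.999 -0.001]
 [ 0.999  0.047  0.   ]
 [ 0.    -0.001 -1.   ]] 1.6181442464455569
```

View pics/w9.png

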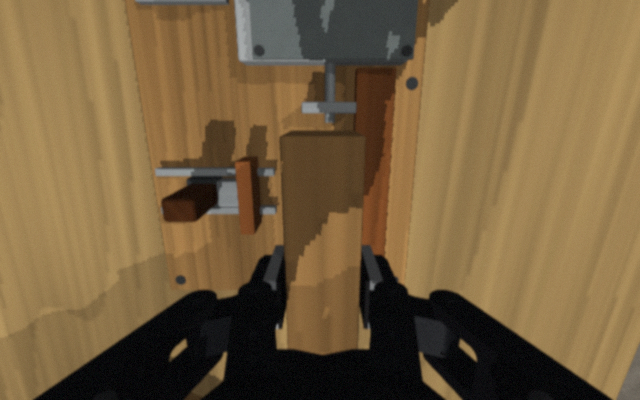

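View pics/t9c.png

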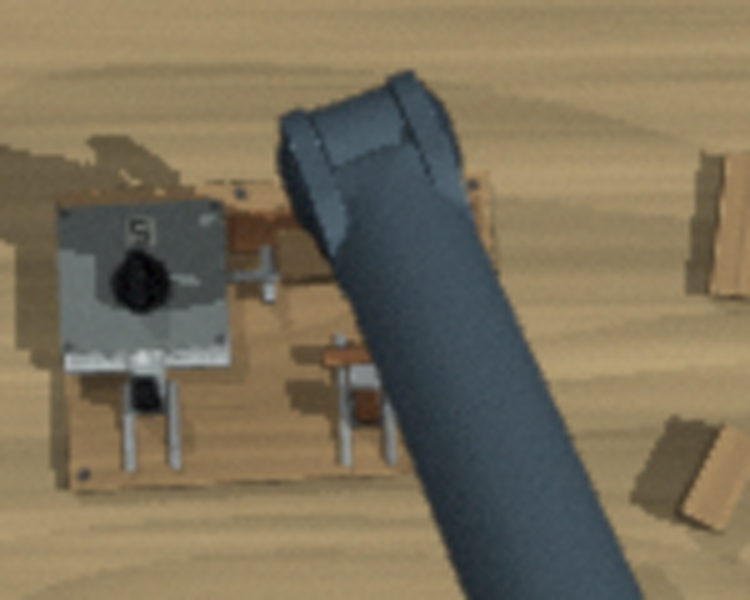

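```bash
python3 - <<'E'
from h import *
crop('pics/w9.png',230,50,430,260,'pics/w9c.png',3.5)
E
```

```text
(no output)
```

View pics/w9c.png

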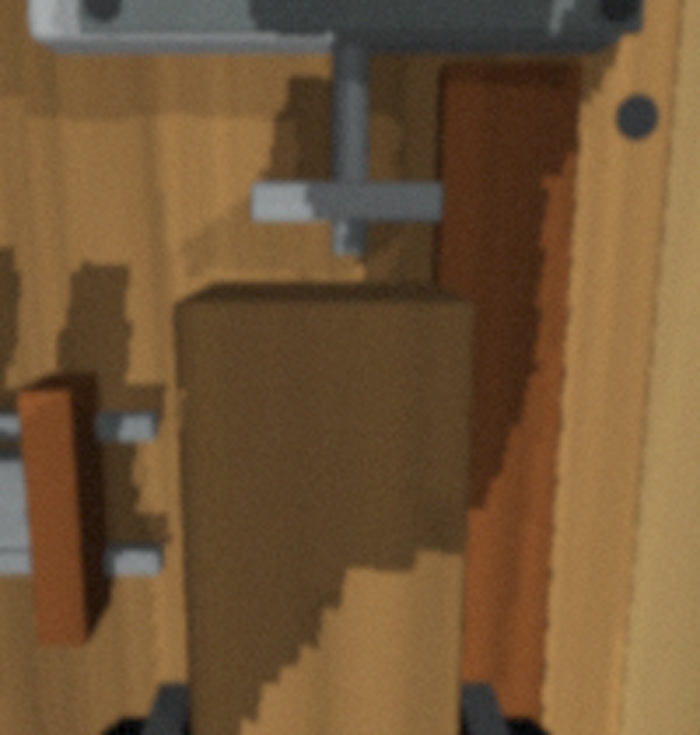

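```bash
python3 - <<'E'
from h import *
from fit2 import J,tojig
s9,C9=load('w9');s2,C2=load('w2')
c=lambda *p:np.array(p)/3.5+[230,50]
for z in (18,25,33,40): print(z,'rod end w9',tojig(unproj(C9,c(347,255),z)).round(1),'w2',tojig(unproj(C2,[[445,105]],z)).round(1))
print('stop top front L/R w9',tojig(unproj(C9,np.array([c(250,222),c(440,222),c(250,182),c(440,182)]),48)).round(1))
print('fence front',tojig(unproj(C9,np.array([c(442,70),c(437,280)]),32)).round(1),tojig(unproj(C9,np.array([c(442,70),c(437,280)]),18)).round(1))
print('fence back',tojig(unproj(C9,np.array([c(580,70)]),32)).round(1))
print('jaw',tojig(unproj(C9,np.array([c(73,385),c(85,645),c(22,388),c(37,645)]),50)).round(1))
B=unproj(C9,np.array([c(176,305),c(470,300)]),160);print('blank end top',B.round(1),tojig(B).round(1))
print('blank sides',unproj(C9,np.array([c(190,680),c(462,680)]),160).round(1))
o=s9['orientation'];print('tool',((B-s9['tcp_pos'])@o).round(1))
print('tcp jig',tojig(s9['tcp_pos'][None]))
E
```

```text
18 rod end w9 [[25.8 19.9 18. ]] w2 [[26.1 14.8 18. ]]
25 rod end w9 [[25.7 20.1 25. ]] w2 [[26.  17.5 25. ]]
33 rod end w9 [[25.5 20.3 33. ]] w2 [[25.8 20.5 33. ]]
40 rod end w9 [[25.4 20.5 40. ]] w2 [[25.7 23.2 40. ]]
stop top front L/R w9 [[ 4.9 27.4 48. ]
 [44.5 27.5 48. ]
 [ 5.1 35.3 48. ]
 [44.3 35.4 48. ]]
fence front [[45.6 58.7 32. ]
 [45.9 14.9 32. ]] [[47.  60.4 18. ]
 [47.3 14.1 18. ]]
fence back [[75.2 58.7 32. ]]
jaw [[-33.7  -6.4  50. ]
 [-34.8 -66.7  50. ]
 [-44.8  -7.1  50. ]
 [-46.  -66.7  50. ]]
blank end top [[569.8  47.1 160. ]
 [602.2  49.2 160. ]] [[  4.1  18.8 160. ]
 [ 36.6  19.4 160. ]]
blank sides [[571.8   2.1 160. ]
 [605.1   3.7 160. ]]
tool [[ 62.3 -16.  -21. ]
 [ 62.9  16.5 -21. ]]
tcp jig [[ 20.27318941 -43.48020514 139.00145851]]
```

Call:
{"fn": "play_rows", "kwargs": {"series": "0 3 20 0 0 0 -1;0 0 25 0 0 0 -1;0 0 25 0 0 0 -1;0 0 16 0 0 0 -1;0 0 8 0 0 0 -1;0 0 0 0 0 0 -1;0 0 0 0 0 0 -1"}}

```text
time_s: 17.75
tcp_pos: [592.9, -13.9, 46.1]
orientation: [[-0.049, 0.999, 0.002], [0.999, 0.049, 0.0], [0.0, 0.002, -1.0]]
ft_force: [0.5, -0.2, 0.3]
width: 0.388
```

```bash
python3 - <<'E'
from h import *
from fit2 import tojig
s,C=shot('wrist','w10'); print(s['time_s'],s['tcp_pos'].round(1),tojig(s['tcp_pos'][None]),s['ft_force'],s['width'])
E
```

```text
17.75 [592.9 -13.9  46.1] [[ 24.5317709  -43.14824906  46.11602591]] [ 0.50185106 -0.18494748  0.34946594] 0.3880736574095726
```

View pics/w10.png

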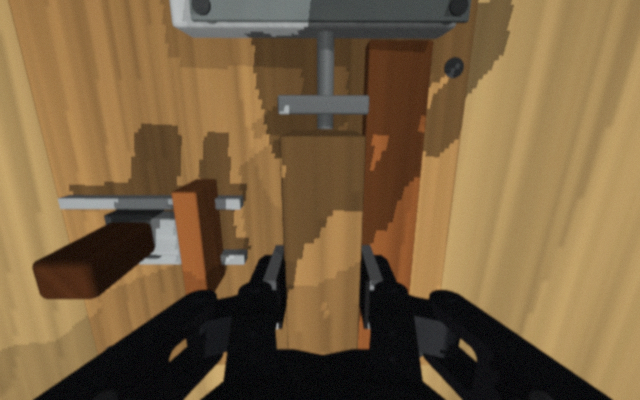

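Call:
{"fn": "play_rows", "kwargs": {"series": "0 0 3 0 0 0 -1;0 0 2 0 0 0 -1;0 0 1 0 0 0 -1;0 0 0 0 0 0 -1"}}

```text
time_s: 18.2
tcp_pos: [592.0, -14.2, 39.2]
orientation: [[-0.049, 0.999, -0.0], [0.999, 0.049, -0.0], [-0.0, -0.0, -1.0]]
ft_force: [0.8, -0.1, -0.6]
width: 0.388
```

Call:
{"fn": "play_rows", "kwargs": {"series": "0 0 1 0 0 0 -1;0 0 1 0 0 0 -1;0 0 0 0 0 0 -1"}}

```text
time_s: 18.5
tcp_pos: [592.1, -14.2, 39.0]
orientation: [[-0.049, 0.999, -0.001], [0.999, 0.049, -0.001], [-0.001, -0.001, -1.0]]
ft_force: [-4.4, -1.0, 9.0]
width: 0.39
```

Call:
{"fn": "play_rows", "kwargs": {"series": "0 0 -1 0 0 0 -1;3 0 0 0 0 0 -1;2 0 0 0 0 0 -1;0 0 0 0 0 0 -1"}}

```text
time_s: 18.9
tcp_pos: [593.1, -9.7, 39.1]
orientation: [[-0.049, 0.999, 0.002], [0.999, 0.049, -0.001], [-0.001, 0.002, -1.0]]
ft_force: [1.2, -3.2, 4.2]
width: 0.384
```

Call:
{"fn": "play_rows", "kwargs": {"series": "1.5 0 0 0 0 0 -1;0 0 0 0 0 0 -1"}}

```text
time_s: 19.1
tcp_pos: [593.1, -8.6, 39.0]
orientation: [[-0.048, 0.999, 0.002], [0.999, 0.048, -0.001], [-0.001, 0.002, -1.0]]
ft_force: [0.9, -2.9, 5.8]
width: 0.388
```

Call:
{"fn": "play_rows", "kwargs": {"series": "1 0 0 0 0 0 -1;0.5 0 0 0 0 0 -1;0 0 0 0 0 0 -1"}}

```text
time_s: 19.4
tcp_pos: [593.1, -7.4, 39.0]
orientation: [[-0.048, 0.999, 0.002], [0.999, 0.048, -0.001], [-0.002, 0.002, -1.0]]
ft_force: [0.9, -3.6, 5.5]
width: 0.385
```

Call:
{"fn": "play_rows", "kwargs": {"series": "1 0 0 0 0 0 -1;0 0 0 0 0 0 -1"}}

```text
time_s: 19.6
tcp_pos: [593.1, -6.3, 39.1]
orientation: [[-0.048, 0.999, 0.002], [0.999, 0.048, -0.001], [-0.002, 0.002, -1.0]]
ft_force: [0.5, -2.6, 4.7]
width: 0.388
```

Call:
{"fn": "play_rows", "kwargs": {"series": "1 0 0 0 0 0 -1;0 0 0 0 0 0 -1"}}

```text
time_s: 19.8
tcp_pos: [593.0, -5.8, 39.0]
orientation: [[-0.048, 0.999, 0.002], [0.999, 0.048, -0.002], [-0.002, 0.002, -1.0]]
ft_force: [0.4, -4.6, 5.3]
width: 0.39
```

```bash
python3 - <<'E'
from h import *
from fit2 import tojig
s,C=shot('wrist','w11'); print(s['time_s'],s['tcp_pos'].round(1),tojig(s['tcp_pos'][None]),s['ft_force'],s['width'])
crop('pics/w11.png',240,60,400,220,'pics/w11c.png',4)
E
```

```text
19.8 [593.   -5.8  39. ] [[ 24.95728752 -35.13385952  39.03634316]] [ 0.38705405 -4.64218655  5.29928309] 0.38955117939201683
```

View pics/w11c.png

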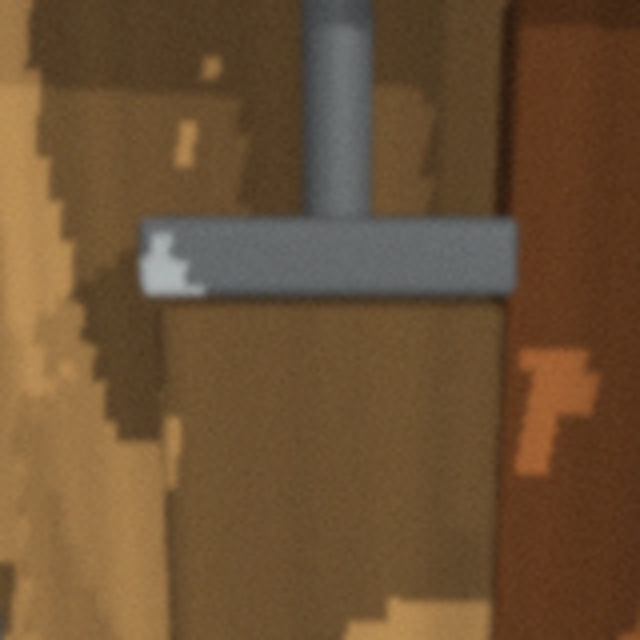

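Call:
{"fn": "play_rows", "kwargs": {"series": "0 0 0 0 0 0 0.2;0 0 0 0 0 0 0.2;0 0 0 0 0 0 0.2;0 0 -15 0 0 0 0.2;0 0 -35 0 0 0 0.2;0 0 -40 0 0 0 0.2;0 0 0 0 0 0 0.2;0 0 0 0 0 0 0.2"}}

```text
time_s: 20.65
tcp_pos: [592.8, -3.6, 130.5]
orientation: [[-0.049, 0.999, 0.004], [0.999, 0.049, -0.0], [-0.0, 0.004, -1.0]]
ft_force: [0.1, -1.5, -0.5]
width: 0.6
```

```bash
python3 - <<'E'
from h import *
from fit2 import tojig
s,C=shot('wrist','w12'); print(s['time_s'],s['tcp_pos'].round(1),tojig(s['tcp_pos'][None]),s['ft_force'],s['width'])
E
```

```text
20.65 [592.8  -3.6 130.5] [[ 24.87961363 -32.87845108 130.52370831]] [ 0.13230773 -1.4640434  -0.45363573] 0.6001995542826951
```

View pics/w12.png

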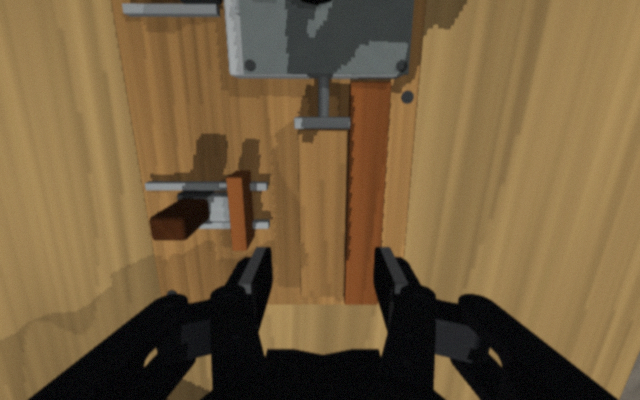

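Call:
{"fn": "play_rows", "kwargs": {"series": "-1 -25 0 0 0 0 0;-1 -40 0 0 0 0 0;-2 -39 0 0 0 0 0;0 0 0 0 0 0.14 0;0 0 0 0 0 0.14 0;0 0 0 0 0 0.14 0;0 0 0 0 0 0.14 0;0 0 0 0 0 0.14 0;0 0 0 0 0 0.14 0;0 0 0 0 0 0.14 0;0 0 0 0 0 0.14 0;0 0 0 0 0 0.14 0"}}

```text
time_s: 21.9
tcp_pos: [486.2, -13.2, 126.8]
orientation: [[0.938, 0.347, -0.004], [0.347, -0.938, 0.0], [-0.003, -0.002, -1.0]]
ft_force: [-0.2, 0.1, -0.5]
width: 0.503
```

Call:
{"fn": "play_rows", "kwargs": {"series": "0 0 0 0 0 0.14 0;0 0 0 0 0 0.14 0;0 0 0 0 0 0.033 0;0 0 0 0 0 0 0;0 0 0 0 0 0 0"}}

```text
time_s: 22.4
tcp_pos: [486.9, -13.2, 127.3]
orientation: [[0.999, 0.048, -0.002], [0.048, -0.999, 0.0], [-0.002, -0.0, -1.0]]
ft_force: [-0.1, 0.9, -0.1]
width: 0.499
```

```bash
python3 - <<'E'
from h import *
from fit2 import tojig,J
s,C=shot('wrist','w13'); o=s['orientation'];print(s['time_s'],s['tcp_pos'].round(1),tojig(s['tcp_pos'][None]),s['ft_force'],s['width'],np.arctan2(o[1,0],o[0,0]))
print(proj(C,jigpts(J,[[-79,-37,80],[-91,-37,80],[-67,-37,80]])))
crop('pics/w13.png',220,60,440,280,'pics/w13c.png',3)
E
```

```text
22.4 [486.9 -13.2 127.3] [[-81.409504   -37.67777408 127.3210522 ]] [-0.05887019  0.92553421 -0.09775558] 0.4991207081932717 0.04784802033215371
[[319.59172477 224.4943903 ]
 [319.59981632 241.30843909]
 [319.58335058 207.09301473]]
```

View pics/w13.png

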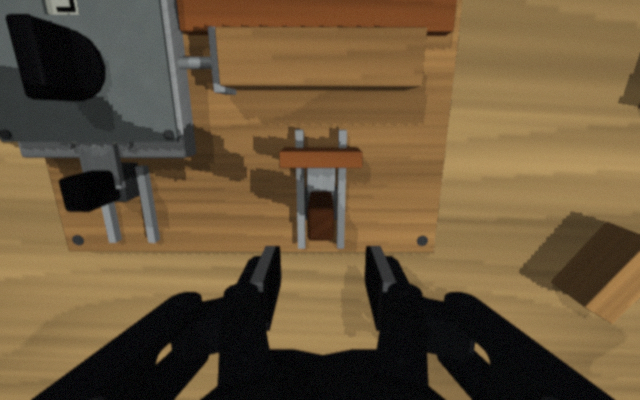

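View pics/w13c.png

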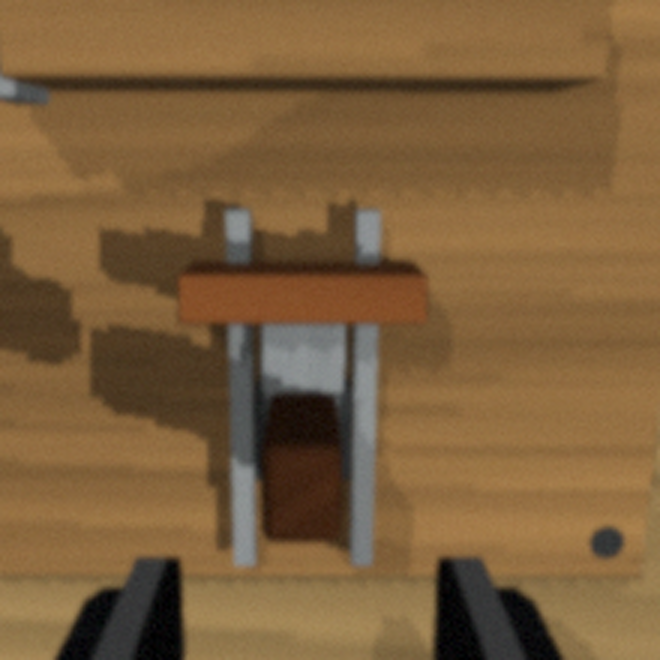

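Call:
{"fn": "play_rows", "kwargs": {"series": "3 -0.7 20 0 0 0 0;0 0 25 0 0 0 0;0 0 18 0 0 0 0;0 0 8 0 0 0 0;0 0 0 0 0 0 0;0 0 0 0 0 0 -1;0 0 0 0 0 0 -1;0 0 0 0 0 0 -1;0 0 0 0 0 0 -1", "newtons": 50}}

```text
time_s: 23.35
tcp_pos: [491.8, -11.3, 58.5]
orientation: [[0.999, 0.047, 0.002], [0.047, -0.999, 0.001], [0.002, -0.001, -1.0]]
ft_force: [-0.8, 3.5, 4.5]
width: 0.203
```

Call:
{"fn": "play_rows", "kwargs": {"series": "4 0 0 0 0 0 -1;6 0 0 0 0 0 -1;6 0 0 0 0 0 -1;6 0 0 0 0 0 -1;6 0 0 0 0 0 -1;5 0 0 0 0 0 -1;4 0 0 0 0 0 -1;0 0 0 0 0 0 -1;0 0 0 0 0 0 -1"}}

```text
time_s: 24.25
tcp_pos: [528.4, -9.7, 58.5]
orientation: [[0.999, 0.048, 0.001], [0.048, -0.999, 0.0], [0.001, -0.0, -1.0]]
ft_force: [-1.8, 2.4, 5.9]
width: 0.198
```

Call:
{"fn": "play_rows", "kwargs": {"series": "2 0 0 0 0 0 -1;2 0 0 0 0 0 -1;2 0 0 0 0 0 -1;0 0 0 0 0 0 -1"}}

```text
time_s: 24.65
tcp_pos: [533.9, -9.4, 58.5]
orientation: [[0.999, 0.047, -0.0], [0.047, -0.999, 0.0], [-0.0, -0.0, -1.0]]
ft_force: [-2.5, 3.3, 6.3]
width: 0.199
```

Call:
{"fn": "play_rows", "kwargs": {"series": "1.5 0 0 0 0 0 -1;1.5 0 0 0 0 0 -1;0 0 0 0 0 0 -1"}}

```text
time_s: 24.95
tcp_pos: [536.4, -9.3, 58.5]
orientation: [[0.999, 0.047, -0.001], [0.047, -0.999, 0.0], [-0.001, -0.0, -1.0]]
ft_force: [-4.4, 1.9, 8.3]
width: 0.202
```

Call:
{"fn": "play_rows", "kwargs": {"series": "1.5 0 0 0 0 0 -1;0 0 0 0 0 0 -1"}}

```text
time_s: 25.15
tcp_pos: [537.8, -9.2, 58.5]
orientation: [[0.999, 0.047, -0.001], [0.047, -0.999, 0.0], [-0.001, -0.0, -1.0]]
ft_force: [-4.6, 2.0, 8.4]
width: 0.2
```

```bash
python3 - <<'E'
from h import *
from fit2 import tojig,J
s,C=shot('wrist','w14'); o=s['orientation'];print(s['time_s'],s['tcp_pos'].round(1),tojig(s['tcp_pos'][None]),s['ft_force'],s['width'],np.arctan2(o[1,0],o[0,0]))
E
```

```text
25.15 [537.8  -9.2  58.5] [[-30.29230043 -36.04048579  58.45789331]] [-4.63886306  1.95977016  8.40916162] 0.2001010343416469 0.047445683582473516
```

View pics/w14.png

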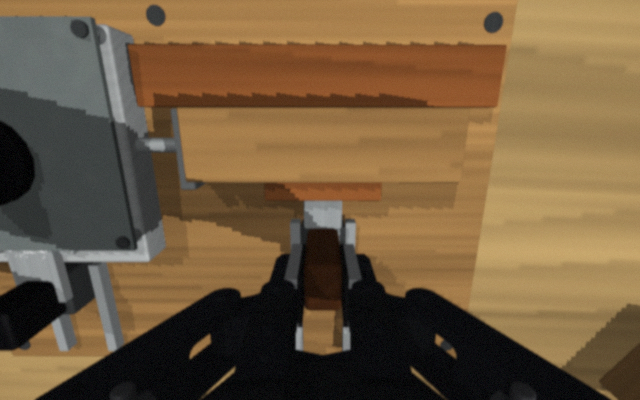

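Call:
{"fn": "play_rows", "kwargs": {"series": "1 0 0 0 0 0 -1;1 0 0 0 0 0 -1;0 0 0 0 0 0 -1"}}

```text
time_s: 25.5
tcp_pos: [538.3, -9.2, 58.4]
orientation: [[0.999, 0.047, -0.005], [0.047, -0.999, -0.001], [-0.005, 0.0, -1.0]]
ft_force: [-7.5, 2.1, 11.7]
width: 0.2
```

Call:
{"fn": "play_rows", "kwargs": {"series": "1 0 0 0 0 0 -1;1 0 0 0 0 0 -1;0 0 0 0 0 0 -1"}}

```text
time_s: 25.8
tcp_pos: [538.3, -9.2, 58.4]
orientation: [[0.999, 0.047, -0.009], [0.047, -0.999, -0.001], [-0.009, 0.001, -1.0]]
ft_force: [-11.4, 2.9, 17.0]
width: 0.201
```

Call:
{"fn": "play_rows", "kwargs": {"series": "-1.5 0 0 0 0 0 -1;-1.5 0 0 0 0 0 -1;0 0 0 0 0 0 -0.3;0 0 0 0 0 0 0;0 0 0 0 0 0 0;0 0 0 0 0 0 0;0 0 -20 0 0 0 0;0 0 -40 0 0 0 0;0 0 -30 0 0 0 0;0 0 0 0 0 0 0;0 0 0 0 0 0 0"}}

```text
time_s: 26.9
tcp_pos: [540.0, -10.4, 147.9]
orientation: [[0.999, 0.046, 0.002], [0.046, -0.999, -0.0], [0.002, 0.001, -1.0]]
ft_force: [-0.1, 0.2, -0.6]
width: 0.501
```

```bash
python3 - <<'E'
from h import *
from fit2 import tojig,J
s,C=shot('wrist','w15'); o=s['orientation'];print(s['time_s'],s['tcp_pos'].round(1),tojig(s['tcp_pos'][None]),s['ft_force'],s['width'],np.arctan2(o[1,0],o[0,0]))
crop('pics/w15.png',120,20,460,280,'pics/w15c.png',2.3)
E
```

```text
26.9 [540.  -10.4 147.9] [[-28.23747262 -37.31988955 147.94404842]] [-0.09354651  0.18553753 -0.55098353] 0.5008503223672357 0.046445487952458224
```

View pics/w15.png

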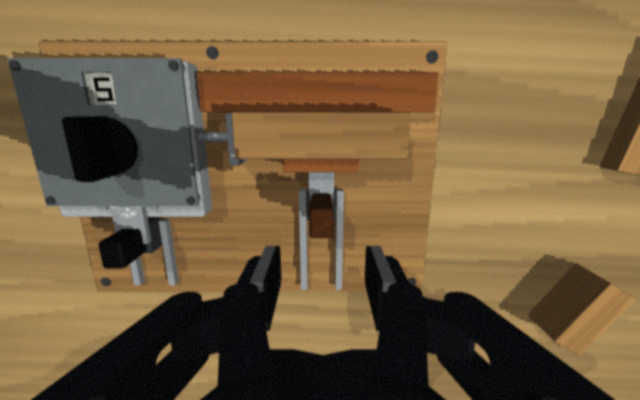

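View pics/w15c.png

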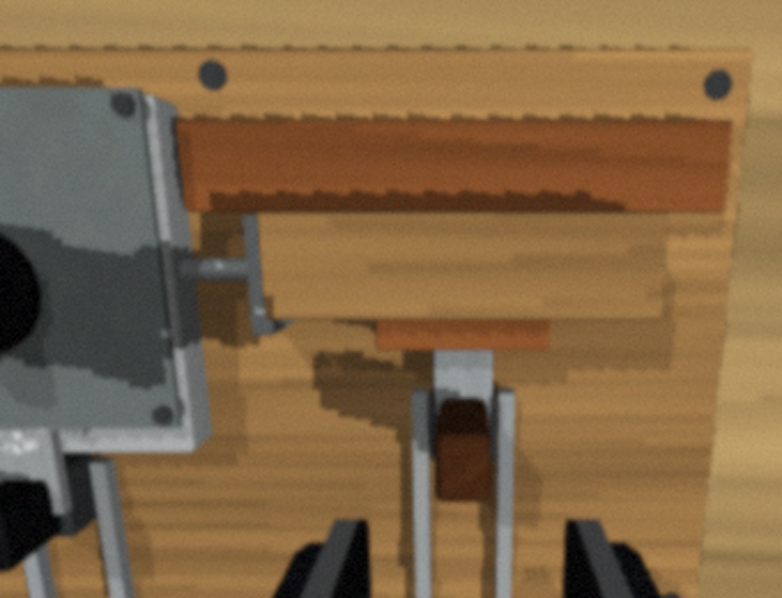

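```bash
python3 - <<'E'
from h import *
from fit2 import tojig
s,C=load('w15')
c=lambda P:np.array(P)/2.3+[120,20]
print('blank top',tojig(unproj(C,c([[262,213],[667,213],[662,317],[272,319]]),60)).round(1))
print('stop top front',tojig(unproj(C,c([[258,215],[275,330]]),48)).round(1))
print('fence front',tojig(unproj(C,c([[190,210],[724,210]]),32)).round(1))
print('jaw rear/front',tojig(unproj(C,c([[378,348],[550,348],[378,319]]),50)).round(1))
print('clamp grip top',tojig(unproj(C,c([[463,464]]),80)).round(1))
# lock: grip top
s,C=shot('top','t15')
crop('pics/t15.png',250,130,420,250,'pics/t15c.png',4.5)
shot('scene','s15'); crop('pics/s15.png',250,170,400,280,'pics/s15c.png',5)
E
```

```text
blank top [[  44.9   25.2   60. ]
 [  45.1 -101.5   60. ]
 [  12.6 -102.6   60. ]
 [  11.8   24.6   60. ]]
stop top front [[44.3 29.9 48. ]
 [ 6.3 27.2 48. ]]
fence front [[  46.    58.1   32. ]
 [  46.1 -129.1   32. ]]
jaw rear/front [[  0.4  -8.4  50. ]
 [  0.5 -67.6  50. ]
 [ 10.4  -8.7  50. ]]
clamp grip top [[-31.2 -37.7  80. ]]
```

View pics/s15c.png

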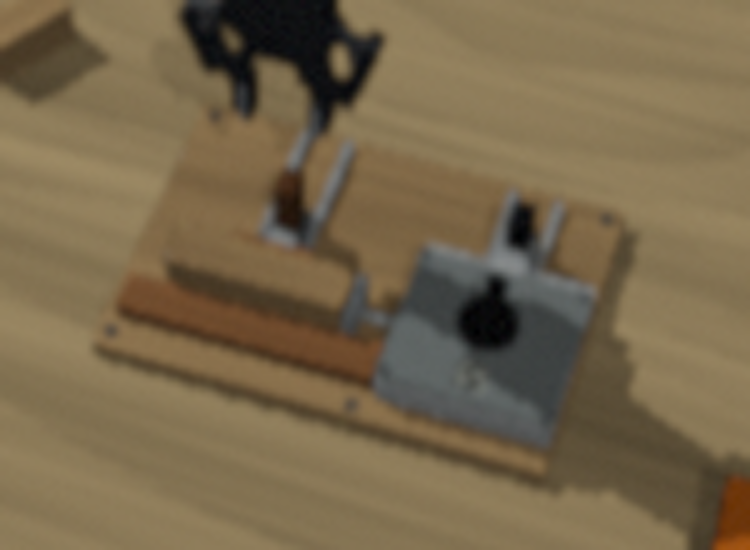

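```bash
python3 - <<'E'
from h import *
crop('pics/w15.png',80,190,200,300,'pics/w15l.png',5)
crop('pics/w13.png',40,140,180,260,'pics/w13l.png',5)
E
```

```text
(no output)
```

View pics/w15l.png

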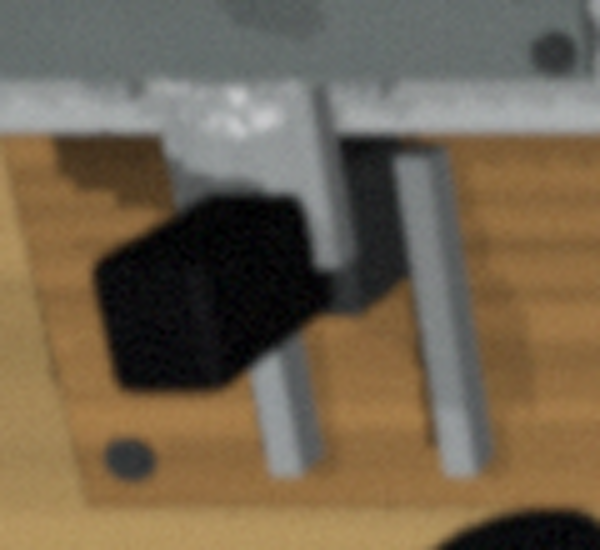

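```bash
python3 - <<'E'
from h import *
from fit2 import tojig
s,C=load('w15')
print(tojig(unproj(C,np.array([[97,270],[200,270],[218,388],[122,388],[160,329]])/5+[80,190],75)).round(1))
s,C=load('w5')
print(tojig(unproj(C,np.array([[217,494],[270,494]])/2+[200,0],75)).round(1))
crop('pics/w15.png',0,50,140,200,'pics/w15n.png',4)
E
```

```text
[[-51.1 131.3  75. ]
 [-51.1 115.6  75. ]
 [-71.1 116.6  75. ]
 [-71.1 131.5  75. ]
 [-60.9 123.6  75. ]]
[[-101.2  133.9   75. ]
 [-101.2  116.1   75. ]]
```

View pics/w15n.png

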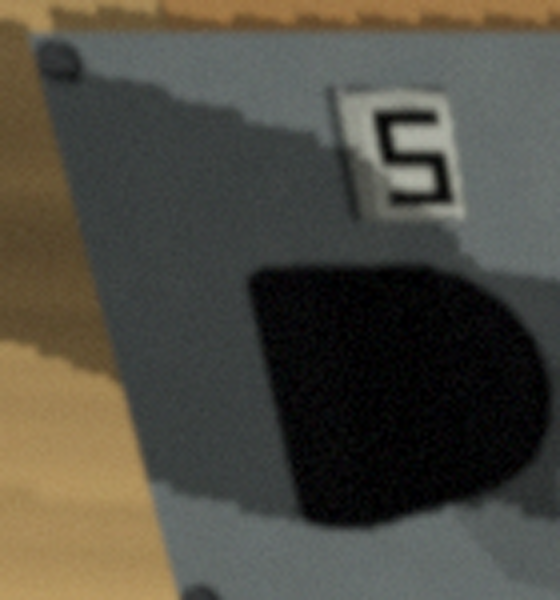

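```bash
python3 -c "
from cell import bot
print(bot.finish_job())"
```

```text
the job is handed in; nothing more can be done
None
```

The jig is set for the next piece and I handed the job in at about 27 s of the 72 s allowed. No verdict was reported.

**What I did**
- I turned the dial clockwise from about 1.31 rad until the 5 stood central.
- I pushed the lock about 30 mm, until it stopped moving and the push force rose to 8.5 N.
- I laid the long pale blank along the fence and slid it until it butted against the end stop.
- I pushed the clamp in about 46.5 mm until the jaw stopped moving at about 11 N, then released it and lifted clear.

**Last checks (from the pictures)**
- **Dial:** the 5 shows whole in the window.
- **Lock:** its grip stands 30 mm further in than at the start.
- **Blank:** it is parallel to the fence and about 1 mm off it, within measuring error. Its end reads 1 to 2 mm from the stop. The blank's length came out 127 mm instead of 130 mm, so these readings are good to about 1.5 mm.
- **Clamp:** I could not read the joint value, so "tight" rests on the hard stop and the jaw being seen against the blank.
- **Guide rod:** a thin rod appeared to stick out about 7 mm in front of the stop, but it did not block the blank.
- **Bystanders:** I did not touch the offcuts or the hammer, and I did not measure them again at the end.

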